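# Finish the running-bond monitor riser and put the spare blocks away

## Robot

A 6-joint arm with a two-finger parallel gripper is mounted at the origin on the work surface. World frame = base frame: x ahead of the robot, y to its left, z up, the work surface at z = 0. Lengths are in m, angles in rad, forces in N, time in s.
With the tool pointing down it reaches from about 0.375 to 0.9 m from the base axis. Payload 3.1 kg.
Tool frame: the origin (TCP) lies midway between the tips of the shut fingers; the grasp point (between the pads) lies 19 mm behind it (pinch_z is the distance from the TCP to the grasp point, in m); y points along the fingers, z is the direction in which the jaws open and shut, and the axes are right-handed (so a half turn about y gives the same grasp; the last joint's range is limited). The gripper opens to 87 mm and grips with 3 to 60 N. Pads are 19 mm wide; open, the fingers measure 117 mm over their backs; the gripper's body (75 mm by 190 mm) begins 51 mm behind the grasp point.
Start: joints at [1.163, 0.527, 1.433, -0, 1.181, -0.178], TCP at [0.142, 0.609, 0.223] pointing down, gripper open.
Joint ranges: [-3.08, 3.08], [-0.75, 2.2], [0.22, 2.44], [-1.43, 4.57], [0, 2.65], [-2.85, 2.85]. Speed limits (rad/s): [2.79, 2.79, 3.14, 3.14, 3.14, 3.14].

## Interface

Orientations are given as a unit quaternion [x, y, z, w].
In Python, from rig import * gives the robot as it stands.
- The arm moves only by the tool drive_tool, never from a script. Its argument "plan" is a list of rows, each a list of 7 numbers: the shift along the tool's x, y, z in mm, then the turn, a rotation vector about the tool's x, y, z in degrees, then the finger opening in mm, from 0 to 87. A call has 1 to 10 rows; each row is the pose to reach, as a shift and turn from the pose commanded when the call began, along the tool's axes at that moment; what a row does not reach only later rows make up. A row lasts 1/10 s, in which the tool goes at most 50 mm and 8.59 degrees, less where a joint would pass 70% of its speed; a pose out of reach is approached as far as the arm can. A call with a gripper value outside its range is refused whole. The fingers move at their own pace and stop on an object; "newtons" is the grip in N (left out, the last holds). Time passes only in rows, so rows that repeat a pose let the fingers close. It gives the time, the measured TCP pose, the force and the opening at its end, in the units of the state.
- get_obs(): the state, without advancing time (a new reading comes with each control period).
- camera(name): name is "scene" or "side" or "wrist"; returns the picture (400x640x3 uint8, blue, green, red); there is no depth.
- get_calibration(name): a dict with "fx", "fy", "cx", "cy" (pixels), "D" ([k1, k2, p1, p2, k3] as OpenCV has them; the pictures are not rectified), "origin" and "rotation" of the camera in the world; the wrist camera has in their place "tool_from_camera" (4x4, takes a point from camera to tool coordinates, whose origin is the TCP and whose axes are the tool frame's). Camera axes: x right, y down, z forward; pixel columns grow to the right and rows downward; lengths in m; the calibration is good to about 2 mm. A picture is of the moment at which its call begins: read the wrist's pose just before it. get_calibration takes no time and is no camera call.
- hand_in(): hands the job in, once; it reports no verdict.
Trained networks look in the newest picture that a camera, given by its name, has taken for a name from the list of things; names that differ only in an ending like _2 or _b are one class to them, and where a whole thing is asked for, a point or a joint stands for the part that bears it (a point fixed in the world has none). Each returns a list of dicts, best first, with "conf" (0 to 1); they miss things now and then, are a little off and sometimes report something else, mostly with a low value. They report only what shows in the picture. A call takes as long as a camera call.
- spot_in(camera, target): "location" ([column, row] in pixels, amid what is visible of it).
- mark_of(camera, target): "location" ([column, row] in pixels: a listed point, or the origin of a listed thing).
The state is a dict: "time": time; "q": joint angles; "joint_velocities": joint speeds; "joint_torque": joint torques, N m; "position": TCP position; "tool_rot": TCP orientation; "ft_force": force on the tool from outside, world axes, zero at the start; "moment": the same for the moment, N m; "grip_width": finger opening in m.
Only numpy, scipy, OpenCV 4.12 (cv2) and the standard library are available. Lean on these libraries where they do the work, as an engineer would, in place of code of your own. Each camera call takes 0.05 s, during which the arm holds its last target. There are 200 camera calls.

## Task

Finish the block riser for the monitor in running bond on its glued first course: lay the second course as half block, maple block, half block, then on it, once the second course is complete, the third course as two maple blocks, so that every joint sits over the middle of a block, with the same thin joints, the faces flush and the ends in line with the first course. Put every blue spare block away in the grey tray, lying lengthwise and square on a white rectangle of its own. Leave the drill, the bottle and the cup where they are.

Things in the scene. Friction and masses are not known exactly. Their poses are not given: they have to be found in the camera images.
- course1_top (a point): middle of the top face of the glued first course of the monitor riser: two pale maple blocks, each 100 x 48 x 38 mm, fixed end to end with a 6 mm open joint between them (their centres 53 mm either side of this point) on a fixed 100 x 254 x 12 mm plywood board. The point is 50 mm above the desk, over the joint. Its y axis runs along the wall (the wall is 206 mm long, 48 mm thick), x across it, z up. The riser stands on the left or on the right of the desk, slightly turned.
- maple1_c (a point): centre of a loose pale maple block, 100 x 48 x 38 mm (own x, y, z), about 125 g; x is its length, z up. It starts flat on the desk nearest the robot, 19 mm above the desk. The three maple blocks are interchangeable.
- maple2_c (a point): centre of a loose pale maple block, 100 x 48 x 38 mm (own x, y, z), about 125 g; x is its length, z up. It starts flat on the desk nearest the robot, 19 mm above the desk. The three maple blocks are interchangeable.
- maple3_c (a point): centre of a loose pale maple block, 100 x 48 x 38 mm (own x, y, z), about 125 g; x is its length, z up. It starts flat on the desk nearest the robot, 19 mm above the desk. The three maple blocks are interchangeable.
- half1_c (a point): centre of a loose pale maple half block, 47 x 48 x 38 mm (own x, y, z; either way round will do), about 60 g; starts flat on the desk, 19 mm above it. The two half blocks are interchangeable.
- half2_c (a point): centre of a loose pale maple half block, 47 x 48 x 38 mm (own x, y, z; either way round will do), about 60 g; starts flat on the desk, 19 mm above it. The two half blocks are interchangeable.
- blue1_c (a point): centre of a loose blue painted spare block, 62 x 48 x 38 mm (own x, y, z), about 80 g; x is its length, z up. Starts flat on the desk. Two or three blue blocks are present.
- blue2_c (a point): centre of a loose blue painted spare block, 62 x 48 x 38 mm (own x, y, z), about 80 g; x is its length, z up. Starts flat on the desk. Two or three blue blocks are present.
- blue3_c (a point): centre of a loose blue painted spare block, 62 x 48 x 38 mm (own x, y, z), about 80 g; x is its length, z up. Starts flat on the desk. Two or three blue blocks are present.
- pad1 (a point): centre of one of the three white rectangles (70 x 56 mm, long along the point's x axis) on the floor of the fixed grey tray, 4 mm above the desk. The rectangles lie side by side 82 mm apart along y; the tray is 130 x 290 mm with a rim 10 mm high. One blue block goes flat on one rectangle, lengthwise; which rectangle is free to choose.
- pad2 (a point): centre of one of the three white rectangles (70 x 56 mm, long along the point's x axis) on the floor of the fixed grey tray, 4 mm above the desk. The rectangles lie side by side 82 mm apart along y; the tray is 130 x 290 mm with a rim 10 mm high. One blue block goes flat on one rectangle, lengthwise; which rectangle is free to choose.
- pad3 (a point): centre of one of the three white rectangles (70 x 56 mm, long along the point's x axis) on the floor of the fixed grey tray, 4 mm above the desk. The rectangles lie side by side 82 mm apart along y; the tray is 130 x 290 mm with a rim 10 mm high. One blue block goes flat on one rectangle, lengthwise; which rectangle is free to choose.
- drill: bystander: loose lime and black cordless drill standing on its battery, 195 mm tall, at the right edge of the desk; origin under its battery. Leave it alone.
- sanitiser: bystander: loose clear bottle, 60 mm across, 160 mm tall, at the left edge; origin at its base. Leave it alone.
- pen_cup: bystander: loose blue cup, 76 mm across, 100 mm tall, beyond the work; origin at its base. Leave it alone.

How it is judged:
On the way, in this order (a step that is already met when the one before it is completed fails the run):
1. the second course is laid: half, maple, half on the first course (((x of maple1_c in the frame of course1_top between -0.008 and 0.008 m and y of maple1_c in the frame of course1_top between -0.01 and 0.01 m and z of maple1_c in the frame of course1_top between 0.013 and 0.025 m and (angle between maple1_c's own z axis and vertical below 0.1 rad or angle between maple1_c's own z axis and vertical above 3.04 rad) and angle between the x axis of maple1_c and the y axis of course1_top, either way round below 0.1 rad) or (x of maple2_c in the frame of course1_top between -0.008 and 0.008 m and y of maple2_c in the frame of course1_top between -0.01 and 0.01 m and z of maple2_c in the frame of course1_top between 0.013 and 0.025 m and (angle between maple2_c's own z axis and vertical below 0.1 rad or angle between maple2_c's own z axis and vertical above 3.04 rad) and angle between the x axis of maple2_c and the y axis of course1_top, either way round below 0.1 rad) or (x of maple3_c in the frame of course1_top between -0.008 and 0.008 m and y of maple3_c in the frame of course1_top between -0.01 and 0.01 m and z of maple3_c in the frame of course1_top between 0.013 and 0.025 m and (angle between maple3_c's own z axis and vertical below 0.1 rad or angle between maple3_c's own z axis and vertical above 3.04 rad) and angle between the x axis of maple3_c and the y axis of course1_top, either way round below 0.1 rad)) and ((x of half1_c in the frame of course1_top between -0.008 and 0.008 m and y of half1_c in the frame of course1_top between -0.0895 and -0.0695 m and z of half1_c in the frame of course1_top between 0.013 and 0.025 m and (angle between half1_c's own z axis and vertical below 0.1 rad or angle between half1_c's own z axis and vertical above 3.04 rad) and (angle between the x axis of half1_c and the y axis of course1_top, either way round below 0.1 rad or angle between the x axis of half1_c and the x axis of course1_top, either way round below 0.1 rad)) or (x of half2_c in the frame of course1_top between -0.008 and 0.008 m and y of half2_c in the frame of course1_top between -0.0895 and -0.0695 m and z of half2_c in the frame of course1_top between 0.013 and 0.025 m and (angle between half2_c's own z axis and vertical below 0.1 rad or angle between half2_c's own z axis and vertical above 3.04 rad) and (angle between the x axis of half2_c and the y axis of course1_top, either way round below 0.1 rad or angle between the x axis of half2_c and the x axis of course1_top, either way round below 0.1 rad))) and ((x of half1_c in the frame of course1_top between -0.008 and 0.008 m and y of half1_c in the frame of course1_top between 0.0695 and 0.0895 m and z of half1_c in the frame of course1_top between 0.013 and 0.025 m and (angle between half1_c's own z axis and vertical below 0.1 rad or angle between half1_c's own z axis and vertical above 3.04 rad) and (angle between the x axis of half1_c and the y axis of course1_top, either way round below 0.1 rad or angle between the x axis of half1_c and the x axis of course1_top, either way round below 0.1 rad)) or (x of half2_c in the frame of course1_top between -0.008 and 0.008 m and y of half2_c in the frame of course1_top between 0.0695 and 0.0895 m and z of half2_c in the frame of course1_top between 0.013 and 0.025 m and (angle between half2_c's own z axis and vertical below 0.1 rad or angle between half2_c's own z axis and vertical above 3.04 rad) and (angle between the x axis of half2_c and the y axis of course1_top, either way round below 0.1 rad or angle between the x axis of half2_c and the x axis of course1_top, either way round below 0.1 rad)))), for 0.2 s.
2. the third course of two maple blocks is laid over the second (all of step 1 and ((x of maple1_c in the frame of course1_top between -0.008 and 0.008 m and y of maple1_c in the frame of course1_top between -0.063 and -0.043 m and z of maple1_c in the frame of course1_top between 0.051 and 0.063 m and (angle between maple1_c's own z axis and vertical below 0.1 rad or angle between maple1_c's own z axis and vertical above 3.04 rad) and angle between the x axis of maple1_c and the y axis of course1_top, either way round below 0.1 rad) or (x of maple2_c in the frame of course1_top between -0.008 and 0.008 m and y of maple2_c in the frame of course1_top between -0.063 and -0.043 m and z of maple2_c in the frame of course1_top between 0.051 and 0.063 m and (angle between maple2_c's own z axis and vertical below 0.1 rad or angle between maple2_c's own z axis and vertical above 3.04 rad) and angle between the x axis of maple2_c and the y axis of course1_top, either way round below 0.1 rad) or (x of maple3_c in the frame of course1_top between -0.008 and 0.008 m and y of maple3_c in the frame of course1_top between -0.063 and -0.043 m and z of maple3_c in the frame of course1_top between 0.051 and 0.063 m and (angle between maple3_c's own z axis and vertical below 0.1 rad or angle between maple3_c's own z axis and vertical above 3.04 rad) and angle between the x axis of maple3_c and the y axis of course1_top, either way round below 0.1 rad)) and ((x of maple1_c in the frame of course1_top between -0.008 and 0.008 m and y of maple1_c in the frame of course1_top between 0.043 and 0.063 m and z of maple1_c in the frame of course1_top between 0.051 and 0.063 m and (angle between maple1_c's own z axis and vertical below 0.1 rad or angle between maple1_c's own z axis and vertical above 3.04 rad) and angle between the x axis of maple1_c and the y axis of course1_top, either way round below 0.1 rad) or (x of maple2_c in the frame of course1_top between -0.008 and 0.008 m and y of maple2_c in the frame of course1_top between 0.043 and 0.063 m and z of maple2_c in the frame of course1_top between 0.051 and 0.063 m and (angle between maple2_c's own z axis and vertical below 0.1 rad or angle between maple2_c's own z axis and vertical above 3.04 rad) and angle between the x axis of maple2_c and the y axis of course1_top, either way round below 0.1 rad) or (x of maple3_c in the frame of course1_top between -0.008 and 0.008 m and y of maple3_c in the frame of course1_top between 0.043 and 0.063 m and z of maple3_c in the frame of course1_top between 0.051 and 0.063 m and (angle between maple3_c's own z axis and vertical below 0.1 rad or angle between maple3_c's own z axis and vertical above 3.04 rad) and angle between the x axis of maple3_c and the y axis of course1_top, either way round below 0.1 rad))), for 0.2 s.
At the end, for the whole second after the job is handed in: Each block of courses two and three within 10 mm of its place along the wall and 8 mm across it, 6 mm in height, 0.1 rad in line and level; every blue block flat in the tray within 10 mm of a rectangle's centre along and across it and 0.15 rad of square (all of step 2 and ((x of blue1_c in the frame of pad1 between -0.01 and 0.01 m and y of blue1_c in the frame of pad1 between -0.01 and 0.01 m and z of blue1_c in the frame of pad1 between 0.015 and 0.023 m and angle between the x axis of blue1_c and the x axis of pad1, either way round below 0.15 rad) or (x of blue1_c in the frame of pad2 between -0.01 and 0.01 m and y of blue1_c in the frame of pad2 between -0.01 and 0.01 m and z of blue1_c in the frame of pad2 between 0.015 and 0.023 m and angle between the x axis of blue1_c and the x axis of pad2, either way round below 0.15 rad) or (x of blue1_c in the frame of pad3 between -0.01 and 0.01 m and y of blue1_c in the frame of pad3 between -0.01 and 0.01 m and z of blue1_c in the frame of pad3 between 0.015 and 0.023 m and angle between the x axis of blue1_c and the x axis of pad3, either way round below 0.15 rad)) and ((x of blue2_c in the frame of pad1 between -0.01 and 0.01 m and y of blue2_c in the frame of pad1 between -0.01 and 0.01 m and z of blue2_c in the frame of pad1 between 0.015 and 0.023 m and angle between the x axis of blue2_c and the x axis of pad1, either way round below 0.15 rad) or (x of blue2_c in the frame of pad2 between -0.01 and 0.01 m and y of blue2_c in the frame of pad2 between -0.01 and 0.01 m and z of blue2_c in the frame of pad2 between 0.015 and 0.023 m and angle between the x axis of blue2_c and the x axis of pad2, either way round below 0.15 rad) or (x of blue2_c in the frame of pad3 between -0.01 and 0.01 m and y of blue2_c in the frame of pad3 between -0.01 and 0.01 m and z of blue2_c in the frame of pad3 between 0.015 and 0.023 m and angle between the x axis of blue2_c and the x axis of pad3, either way round below 0.15 rad)) and ((x of blue3_c in the frame of pad1 between -0.01 and 0.01 m and y of blue3_c in the frame of pad1 between -0.01 and 0.01 m and z of blue3_c in the frame of pad1 between 0.015 and 0.023 m and angle between the x axis of blue3_c and the x axis of pad1, either way round below 0.15 rad) or (x of blue3_c in the frame of pad2 between -0.01 and 0.01 m and y of blue3_c in the frame of pad2 between -0.01 and 0.01 m and z of blue3_c in the frame of pad2 between 0.015 and 0.023 m and angle between the x axis of blue3_c and the x axis of pad2, either way round below 0.15 rad) or (x of blue3_c in the frame of pad3 between -0.01 and 0.01 m and y of blue3_c in the frame of pad3 between -0.01 and 0.01 m and z of blue3_c in the frame of pad3 between 0.015 and 0.023 m and angle between the x axis of blue3_c and the x axis of pad3, either way round below 0.15 rad))); the robot touches nothing.
It fails at once if the drill is pushed aside by more than 30 mm (distance of drill from where it was at the start of the episode above 0.03 m).
It fails at once if the bottle is pushed aside by more than 30 mm (distance of sanitiser from where it was at the start of the episode above 0.03 m).
It fails at once if the cup is pushed aside by more than 30 mm (distance of pen_cup from where it was at the start of the episode above 0.03 m).
Of blue1, blue2, blue3 only 2 to 3 are there at a start; the rules pass over those that are not, and their reading is None.
At some moment in a run one of blue1, blue2, blue3 may be knocked a few centimetres aside while the robot is not near it.
Once in a run the grip may slacken for a moment while it holds something.
It also fails if it takes over 208 s, if anything falls off the work surface, if the arm or the gripper's body presses on something with over 40 N, if the wrist force passes 120 N, or if a joint passes its speed limit or range.

## Working session

There is one attempt and no reset: what is moved stays moved. The work goes in short steps, Python scripts to look and compute and a tool call to move; the robot and the scene stay as the last step left them, time stands still between calls to the robot, and variables do not carry over. Pictures are saved under pics/ and viewed, about 12 in all and at most 16, crops included, and the job is handed in when it is done.

Besides the shell and the picture viewer there is one more tool, called as name(argument=value, ...) on one line, values as JSON. drive_tool: Moves the arm, as the interface text tells. Its arguments: {"type":"object","properties":{"plan":{"type":"array","items":{"type":"array","items":{"type":"number"}}},"newtons":{"type":"number"}},"required":["plan"]}

```bash
ls; mkdir -p pics
python3 - <<'E'
from rig import *
import cv2
o=get_obs(); print({k:o[k] for k in("time","position","tool_rot","grip_width")})
for c in("scene","side","wrist"):
    cv2.imwrite(f"pics/{c}0.png",camera(c)); print(c,get_calibration(c))
E
```

```text
pics
{'time': 0.0, 'position': array([0.14205095, 0.60792276, 0.22158531]), 'tool_rot': array([ 0.70315217, -0.08128983,  0.08085391, -0.70173474]), 'grip_width': 0.08687231712159393}
scene {'fx': 404.4409462365381, 'fy': 404.4409462365381, 'cx': 317.5114302201701, 'cy': 204.01527775527578, 'D': array([0.01397986, 0.        , 0.        , 0.        , 0.        ]), 'origin': array([1.20597729, 0.2981772 , 0.99469749]), 'rotation': array([ 0.49803001,  0.80684272, -0.27460763, -0.15987993])}
side {'fx': 459.25393648524204, 'fy': 459.25393648524204, 'cx': 325.0946437945326, 'cy': 191.82335849787887, 'D': array([-0.07955843,  0.        ,  0.        ,  0.        ,  0.        ]), 'origin': array([ 0.00539884, -0.93343918,  1.20780389]), 'rotation': array([ 0.8864599 , -0.26864476,  0.09960726, -0.36345182])}
wrist {'fx': 340.1849992295777, 'fy': 340.1849992295777, 'cx': 317.03308241851823, 'cy': 198.71321951707728, 'D': array([-0.03914306,  0.        ,  0.        ,  0.        ,  0.        ]), 'tool_from_camera': array([[ 3.64637169e-04,  9.54799897e-01,  2.97249092e-01,
        -8.17463620e-02],
       [ 3.41924720e-04, -2.97249214e-01,  9.54799868e-01,
        -1.63039594e-01],
       [ 9.99999875e-01, -2.46518708e-04, -4.34857800e-04,
         5.16471123e-04],
       [ 0.00000000e+00,  0.00000000e+00,  0.00000000e+00,
         1.00000000e+00]])}
```

View pics/scene0.png

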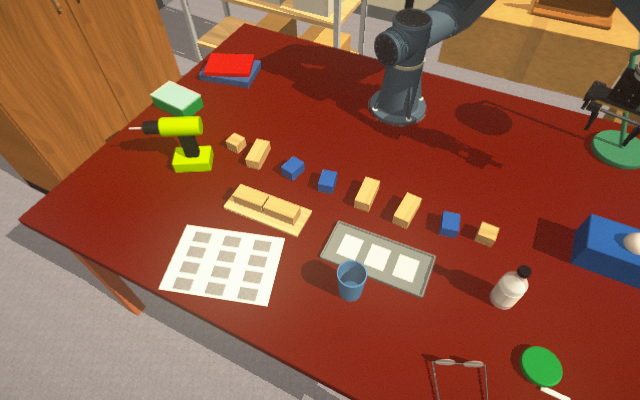

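View pics/side0.png

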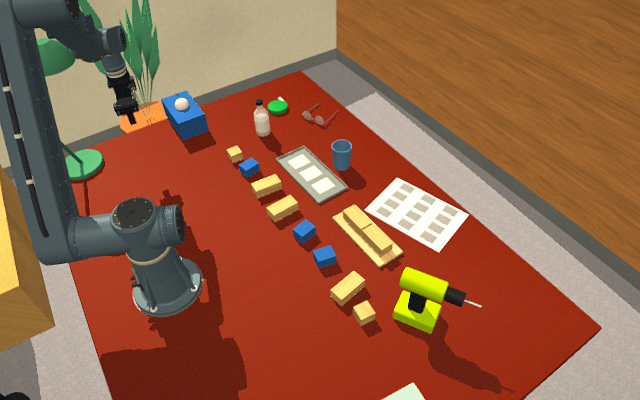

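The scene view shows the riser at (268,208), with the drill close by at (190,150). The loose blocks run in a row from (236,143) to (487,234): half, maple, blue, blue, maple, maple, blue, half. The tray is at (378,258) with the cup beside it at (352,280), and the bottle is at (508,290). The side view agrees, so there are three blues.

```bash
cat > h.py <<'E'
from rig import *
import numpy as np, cv2
from scipy.spatial.transform import Rotation as R
def campose(c,o=None):
    k=get_calibration(c)
    if c=="wrist":
        o=o or get_obs(); Rt=R.from_quat(o["tool_rot"]).as_matrix(); T=k["tool_from_camera"]
        return k,Rt@T[:3,:3],Rt@T[:3,3]+o["position"]
    return k,R.from_quat(k["rotation"]).as_matrix(),np.array(k["origin"])
def KD(k): return np.array([[k["fx"],0,k["cx"]],[0,k["fy"],k["cy"]],[0,0,1]]),np.array(k["D"])
def unproj(px,z,P):
    k,Rm,t=P; K,D=KD(k)
    u=cv2.undistortPoints(np.array(px,float).reshape(-1,1,2),K,D).reshape(-1,2)
    d=np.c_[u,np.ones(len(u))]@Rm.T
    return t+d*((z-t[2])/d[:,2])[:,None]
def proj(X,P):
    k,Rm,t=P; K,D=KD(k)
    return cv2.projectPoints(((np.array(X,float).reshape(-1,3)-t)@Rm).reshape(-1,1,3),np.zeros(3),np.zeros(3),K,D)[0].reshape(-1,2)
def pose():
    """tool position (mm), yaw of jaw axis (deg), tilt (deg)"""
    o=get_obs(); M=R.from_quat(o["tool_rot"]).as_matrix()
    return o,M
def rel(target,yaw,ref=None):
    """shift/turn (mm, deg) from the measured pose to TCP target (m), tool down, jaw axis z at yaw (deg, mod 180)"""
    o,M=pose()
    best=None
    for s in (0,180):
        a=np.radians(yaw+s); z=np.array([np.cos(a),np.sin(a),0]); y=np.array([0,0,-1.]); x=np.cross(y,z)
        r=R.from_matrix(M.T@np.c_[x,y,z]).as_rotvec(degrees=True)
        if best is None or np.linalg.norm(r)<np.linalg.norm(best): best=r
    return np.round(M.T@(np.array(target)-o["position"])*1000,1),np.round(best,2)
E
python3 - <<'E'
from h import *
o,M=pose(); print("axes\n",M.round(3))
for c in("scene","side"):
    P=campose(c)
    camera(c)
    for n,z in(("maple1_c",.019),("half1_c",.019),("blue1_c",.019),("pad1",.004),("course1_top",.05),("drill",0),("sanitiser",0),("pen_cup",0)):
        for d in mark_of(c,n):
            print(c,n,round(d["conf"],2),np.round(d["location"]),unproj(d["location"],z,P)[0].round(3))
E
```

```text
axes
 [[ 0.974 -0.001  0.228]
 [-0.228 -0.002  0.974]
 [-0.    -1.    -0.002]]
scene maple1_c 0.76 [408. 208.] [0.451 0.199 0.019]
scene half1_c 0.94 [485. 233.] [0.436 0.424 0.019]
scene blue1_c 0.77 [292. 170.] [ 0.47  -0.185  0.019]
scene blue1_c 0.3 [406. 210.] [0.461 0.198 0.019]
scene pad1 0.94 [352. 247.] [0.64  0.104 0.004]
scene pad1 0.81 [405. 270.] [0.642 0.261 0.004]
scene pad1 0.71 [373. 256.] [0.639 0.168 0.004]
scene pad1 0.53 [350. 292.] [0.767 0.154 0.004]
scene pad1 0.3 [405. 209.] [0.447 0.192 0.004]
scene course1_top 0.85 [264. 198.] [ 0.628 -0.191  0.05 ]
scene drill 0.97 [191. 165.] [ 0.585 -0.507  0.   ]
scene sanitiser 0.89 [499. 300.] [0.614 0.505 0.   ]
scene pen_cup 0.89 [352. 291.] [0.76  0.157 0.   ]
side maple1_c 0.95 [266. 186.] [0.46  0.196 0.019]
side maple1_c 0.56 [299. 163.] [0.625 0.236 0.019]
side half1_c 0.74 [300. 230.] [ 0.456 -0.054  0.019]
side half1_c 0.45 [234. 154.] [0.438 0.43  0.019]
side blue1_c 0.89 [325. 255.] [ 0.47  -0.187  0.019]
side pad1 0.97 [322. 184.] [0.646 0.101 0.004]
side pad1 0.78 [299. 160.] [0.642 0.265 0.004]
side pad1 0.64 [310. 174.] [0.634 0.171 0.004]
side pad1 0.6 [263. 133.] [0.606 0.497 0.004]
side course1_top 0.82 [367. 225.] [ 0.638 -0.183  0.05 ]
side course1_top 0.7 [326. 257.] [ 0.454 -0.213  0.05 ]
side drill 0.94 [415. 314.] [ 0.575 -0.502  0.   ]
side drill 0.53 [344. 291.] [ 0.449 -0.321  0.   ]
side sanitiser 0.74 [265. 134.] [0.611 0.495 0.   ]
side pen_cup 0.91 [340. 166.] [0.758 0.15  0.   ]
side pen_cup 0.62 [233. 152.] [0.449 0.466 0.   ]
```

drive_tool(plan=[[447,-138,-469,0,-13.2,0,87],[447,-138,-469,0,-13.2,0,87],[447,-138,-469,0,-13.2,0,87],[447,-138,-469,0,-13.2,0,87],[447,-138,-469,0,-13.2,0,87],[447,-138,-469,0,-13.2,0,87],[447,-138,-469,0,-13.2,0,87],[447,-138,-469,0,-13.2,0,87],[447,-138,-469,0,-13.2,0,87],[447,-138,-469,0,-13.2,0,87]], newtons=25)

```text
time: 2.05
position: [0.3909, 0.1852, 0.3275]
tool_rot: [-0.707, -0.001, -0.0, 0.707]
ft_force: [1.0, 0.6, 0.3]
grip_width: 0.0864
```

drive_tool(plan=[[79,-32,-135,0,0,0,87],[79,-32,-135,0,0,0,87],[79,-32,-135,0,0,0,87],[79,-32,-135,0,0,0,87],[79,-32,-135,0,0,0,87],[79,-32,-135,0,0,0,87]])

```text
time: 2.65
position: [0.4682, 0.0529, 0.3582]
tool_rot: [-0.707, 0.0, 0.001, 0.707]
ft_force: [1.4, -0.3, -0.8]
grip_width: 0.0873
```

Run:
```python
from h import *
o=get_obs(); print(o["position"],o["tool_rot"],o["joint_velocities"].round(3))
im=camera("wrist"); cv2.imwrite("pics/w1.png",im); np.save("w1.npy",np.r_[o["position"],o["tool_rot"]])
```

```text
[0.46815611 0.05292351 0.35820361] [-7.06727868e-01  4.13443260e-04  9.20343545e-04  7.07484772e-01] [ 0.024 -0.008  0.014 -0.002  0.001 -0.003]
```

View pics/w1.png

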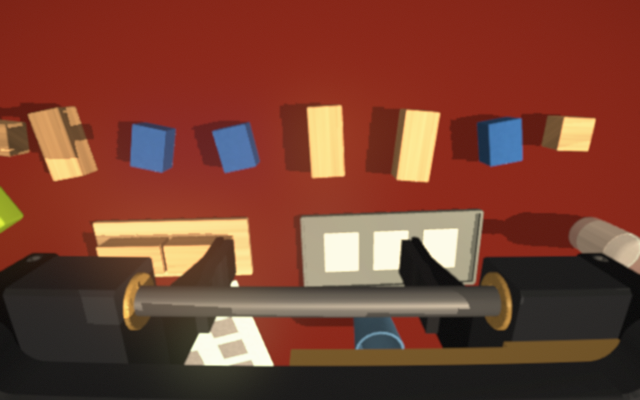

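The wrist view shows the eight loose blocks along row ~140, at columns 12, 62, 152, 236, 325, 415, 500 and 570. The first course is at (180,250) and the pads are at (341,252), (391,251) and (440,248). The gripper partly hides both of those.

```bash
cat >> h.py <<'E'
from scipy.optimize import minimize
DIM={"maple":(.1,.048,.038),"half":(.047,.048,.038),"blue":(.062,.048,.038)}
def corners(x,y,yaw,dim,z0):
    c,s=np.cos(yaw),np.sin(yaw); a=np.array([[i,j,k] for i in(-.5,.5) for j in(-.5,.5) for k in(0,1)])*dim
    return np.c_[x+c*a[:,0]-s*a[:,1],y+s*a[:,0]+c*a[:,1],z0+a[:,2]]
def mask(im,kind):
    hsv=cv2.cvtColor(im,cv2.COLOR_BGR2HSV)
    m=cv2.inRange(hsv,(100,110,40),(125,255,255)) if kind=="blue" else cv2.inRange(hsv,(9,50,60),(32,220,255))
    return cv2.morphologyEx(m,cv2.MORPH_OPEN,np.ones((3,3)))
def fit(m,P,dim,z0,x,y,yaw):
    """pose of a cuboid whose projected outline best covers mask m; coarse to fine"""
    S=4
    def iou(p):
        h=cv2.convexHull((proj(corners(p[0],p[1],p[2],dim,z0),P)*16).astype(np.int32))
        w=np.zeros_like(m); cv2.fillConvexPoly(w,h,255,shift=4)
        return -np.count_nonzero(w&m)/np.count_nonzero(w|m)
    b=None
    for y0 in yaw:
        r=minimize(iou,[x,y,y0],method="Nelder-Mead",options=dict(initial_simplex=[[x,y,y0],[x+.01,y,y0],[x,y+.01,y0],[x,y,y0+.15]],xatol=1e-4,fatol=1e-4))
        if b is None or r.fun<b.fun: b=r
    return b.x,-b.fun
def find(im,P,zt=.038,z0=0.,xmax=.56):
    """loose blocks: kind by colour and size"""
    out=[]
    for kind in("blue","maple"):
        m=mask(im,kind); n,l,st,ce=cv2.connectedComponentsWithStats(m)
        for i in range(1,n):
            if st[i,4]<300: continue
            X=unproj(ce[i],zt/2+z0,P)[0]
            if X[0]>xmax or not(.3<X[0]): continue
            mi=(l==i).astype(np.uint8)*255
            best=None
            for k in(["blue"] if kind=="blue" else ["maple","half"]):
                r,f=fit(mi,P,DIM[k],z0,X[0],X[1],np.radians([0,45,90,135]))
                if best is None or f>best[2]: best=(k,r,f)
            edge=st[i,0]<2 or st[i,0]+st[i,2]>638 or st[i,1]<2 or st[i,1]+st[i,3]>398
            k,r,f=best; out.append((k,r[0],r[1],np.degrees(r[2])%180,f,edge))
            print(k,"x %.1f y %.1f mm yaw %.1f iou %.2f %s px %s"%(r[0]*1e3,r[1]*1e3,np.degrees(r[2])%180,f,"EDGE" if edge else "",ce[i].round()))
    return out
E
python3 - <<'E'
from h import *
s=np.load("w1.npy"); P=campose("wrist",dict(position=s[:3],tool_rot=s[3:]))
find(cv2.imread("pics/w1.png"),P)
mark_of
for n,z in(("pad1",.004),("course1_top",.05)):
    for d in mark_of("wrist",n): print(n,round(d["conf"],2),np.round(d["location"]),unproj(d["location"],z,P)[0].round(4))
E
```

```text
blue x 452.1 y 323.3 mm yaw 8.1 iou 0.87  px [500. 141.]
blue x 462.5 y -192.0 mm yaw 173.2 iou 0.74  px [150. 147.]
blue x 462.0 y -66.6 mm yaw 17.4 iou 0.79  px [235. 147.]
maple x 452.9 y 66.1 mm yaw 4.7 iou 0.95  px [326. 141.]
maple x 454.8 y -327.8 mm yaw 9.9 iou 0.99  px [ 62. 142.]
maple x 458.6 y 197.2 mm yaw 175.9 iou 0.99  px [415. 145.]
half x 439.3 y 427.2 mm yaw 88.5 iou 0.98  px [568. 133.]
half x 444.8 y -424.2 mm yaw 174.7 iou 0.99 EDGE px [ 13. 138.]
pad1 0.86 [339. 251.] [0.6386 0.0902 0.004 ]
pad1 0.83 [390. 249.] [0.6341 0.1765 0.004 ]
pad1 0.83 [435. 250.] [0.637  0.2519 0.004 ]
course1_top 0.56 [166. 258.] [ 0.6288 -0.1804  0.05  ]
```

drive_tool(plan=[[52,0,-283,0,0,0,87],[52,0,-283,0,0,0,87],[52,0,-283,0,0,0,87],[52,0,-283,0,0,0,87],[52,0,-283,0,0,0,87],[52,0,-283,0,0,0,87],[52,0,-283,0,0,0,87],[52,0,-283,0,0,0,87]])

```text
time: 3.6
position: [0.5213, -0.2299, 0.358]
tool_rot: [-0.706, 0.0, 0.001, 0.708]
ft_force: [-0.4, 0.8, 0.1]
grip_width: 0.0867
```

Run:
```python
from h import *
o=get_obs(); print(o["position"],o["tool_rot"],o["joint_velocities"].round(3))
im=camera("wrist"); cv2.imwrite("pics/w2.png",im); np.save("w2.npy",np.r_[o["position"],o["tool_rot"]])
P=campose("wrist",o); find(im,P)
for d in mark_of("wrist","course1_top"): print(round(d["conf"],2),np.round(d["location"]),unproj(d["location"],.05,P)[0].round(4))
```

```text
[ 0.52127581 -0.22991741  0.35804697] [-7.06468652e-01  2.12752411e-04  7.27474353e-04  7.07743930e-01] [ 0.03  -0.021  0.023  0.004  0.002 -0.001]
blue x 462.2 y -190.0 mm yaw 168.4 iou 0.86  px [345. 109.]
blue x 461.4 y -65.3 mm yaw 7.4 iou 0.86  px [432. 110.]
maple x 455.1 y -327.3 mm yaw 9.4 iou 0.96  px [247. 103.]
maple x 452.9 y 67.0 mm yaw 3.2 iou 0.98  px [523. 104.]
maple x 458.5 y 198.2 mm yaw 175.8 iou 0.98 EDGE px [607. 109.]
half x 444.2 y -423.1 mm yaw 172.7 iou 0.97  px [180.  98.]
half x 557.9 y -483.2 mm yaw 161.9 iou 0.48  px [150. 175.]
0.58 [181.  96.] [ 0.4417 -0.4106  0.05  ]
```

View pics/w2.png

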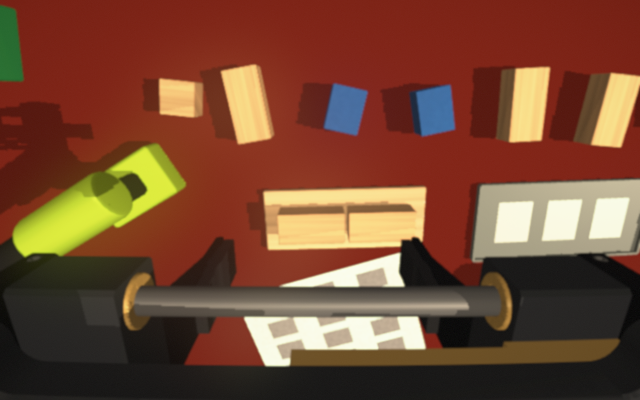

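This view shows the riser clear of the gripper: board at (265–425, 188–248) and top faces at rows ~212–245. The right half is at (180,98), and the drill's battery is clear of it at (150,180). I'll enlarge the riser to read its top corners.

Run:
```python
from h import *
im=cv2.imread("pics/w2.png"); s=np.load("w2.npy"); P=campose("wrist",dict(position=s[:3],tool_rot=s[3:]))
m=mask(im,"maple"); n,l,st,ce=cv2.connectedComponentsWithStats(m)
i=l[195,340]; mi=(l==i).astype(np.uint8)*255; print(st[i])
r,f=fit(mi,P,(.1,.254,.012),0,.63,-.19,np.radians([-4,4])); print("board",r[:2],np.degrees(r[2]),f)
# model overlay of wall with board pose
X=corners(r[0],r[1],r[2],(.048,.206,.038),.012); p=proj(X,P)
print(p.round(1))
c=im[182:254,258:434]; big=cv2.resize(c,None,fx=4.5,fy=4.5,interpolation=cv2.INTER_CUBIC)
q=((p-[258,182]+.5)*4.5).astype(int)
for a in (1,3,5,7): cv2.circle(big,tuple(map(int,q[a])),3,(0,255,0),1)
cv2.imwrite("pics/riser.png",big); print(big.shape)
```

```text
[ 262  185  165   66 9815]
board [ 0.63253318 -0.18609494] 1.5174901349726986 0.9745881880273202
[[278.6 207. ]
 [275.8 215.2]
 [409.  203.7]
 [415.6 211.7]
 [280.4 235. ]
 [277.8 245. ]
 [407.3 231.8]
 [413.7 241.5]]
(324, 792, 3)
```

View pics/riser.png

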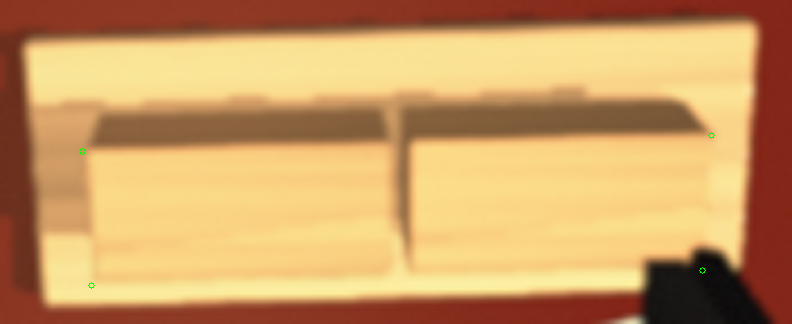

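```bash
cat >> h.py <<'E'
def down(yaw):
    a=np.radians(yaw); z=np.array([np.cos(a),np.sin(a),0]); y=np.array([0,0,-1.]); return np.c_[np.cross(y,z),y,z]
def chain(groups,start=None):
    """groups of waypoints (x,y,z m, jaw yaw deg): per group, shift mm + turn deg from the group's first pose, and rows needed"""
    o,M=pose(); p=np.array(o["position"])
    for g in groups:
        p0,M0,pp,pM=p,M,p,M; print("--")
        for w in g:
            t=np.array(w[:3]); N=down(w[3]); r=R.from_matrix(M0.T@N).as_rotvec(degrees=True)
            da=np.degrees(R.from_matrix(pM.T@N).magnitude()); n=max(np.ceil(np.linalg.norm(t-pp)/.05),np.ceil(da/8.59))
            print((M0.T@(t-p0)*1e3).round().astype(int).tolist(),r.round(1).tolist(),"rows",int(n)); pp,pM=t,N
        p,M=pp,pM
def W(y,z,a=1.3,c=(.6317,-.1858)):
    return (c[0]-np.sin(np.radians(a))*y,c[1]+np.cos(np.radians(a))*y,z)
E
python3 - <<'E'
from h import *
s=np.load("w2.npy"); P=campose("wrist",dict(position=s[:3],tool_rot=s[3:]))
print(unproj([[155,145],[185,183],[112,150]],.05,P).round(3))
b=(.4445,-.4235)
chain([[(*b,.1,83.5)],[(*b,.006,83.5),(*b,.15,83.5)],[(*W(-.0795,.15),1.3)],[(*W(-.0795,.058),1.3)]])
E
```

```text
[[ 0.507 -0.455  0.05 ]
 [ 0.562 -0.419  0.05 ]
 [ 0.514 -0.518  0.05 ]]
--
[-77, 258, -195] [-0.1, 6.7, -0.1] rows 7
--
[0, 94, 0] [0.0, 0.0, 0.0] rows 2
[0, -50, 0] [0.0, 0.0, 0.0] rows 3
--
[170, 0, 179] [0.0, 82.2, 0.0] rows 10
--
[0, 92, 0] [0.0, 0.0, 0.0] rows 2
```

drive_tool(plan=[[-77,100,-195,0,6.7,0,65],[-77,100,-195,0,6.7,0,65],[-77,100,-195,0,6.7,0,65],[-77,100,-195,0,6.7,0,65],[-77,100,-195,0,6.7,0,65],[-77,258,-195,0,6.7,0,65],[-77,258,-195,0,6.7,0,65],[-77,258,-195,0,6.7,0,65],[-77,258,-195,0,6.7,0,65],[-77,258,-195,0,6.7,0,65]], newtons=30)

```text
time: 4.7
position: [0.4447, -0.4239, 0.1]
tool_rot: [-0.705, 0.041, -0.04, 0.707]
ft_force: [0.4, -0.3, 1.5]
grip_width: 0.0653
```

drive_tool(plan=[[0,50,0,0,0,0,65],[0,94,0,0,0,0,65],[0,94,0,0,0,0,65],[0,94,0,0,0,0,30],[0,94,0,0,0,0,30],[0,94,0,0,0,0,30],[0,94,0,0,0,0,30],[0,94,0,0,0,0,30],[0,94,0,0,0,0,30]])

```text
time: 5.6
position: [0.4463, -0.4277, 0.0105]
tool_rot: [0.708, -0.04, 0.043, -0.704]
ft_force: [-0.6, 1.1, 6.9]
grip_width: 0.0476
```

drive_tool(plan=[[0,-50,0,0,0,0,30],[0,-100,0,0,0,0,30],[0,-144,0,0,0,0,30],[0,-144,0,0,0,0,30],[0,-144,0,0,0,0,30],[0,-144,0,0,0,0,30]])

```text
time: 6.2
position: [0.4439, -0.4251, 0.1504]
tool_rot: [-0.705, 0.041, -0.041, 0.706]
ft_force: [-0.7, -0.2, -1.0]
grip_width: 0.0474
```

Run:
```python
from h import *
o,M=pose(); print(o["position"],o["ft_force"],o["grip_width"])
chain([[(*W(-.0795,.15),1.3)],[(*W(-.0795,.063),1.3)]])
```

```text
[ 0.44387673 -0.42506271  0.15036586] [-0.6836913  -0.21543436 -1.01780691] 0.047405437370233894
--
[170, 0, 181] [-0.0, 82.0, -0.1] rows 10
--
[0, 87, 0] [0.0, 0.0, 0.0] rows 2
```

drive_tool(plan=[[170,0,181,0,82,0,30],[170,0,181,0,82,0,30],[170,0,181,0,82,0,30],[170,0,181,0,82,0,30],[170,0,181,0,82,0,30],[170,0,181,0,82,0,30],[170,0,181,0,82,0,30],[170,0,181,0,82,0,30],[170,0,181,0,82,0,30],[170,0,181,0,82,0,30]])

```text
time: 7.2
position: [0.6331, -0.265, 0.1479]
tool_rot: [0.505, -0.497, 0.494, -0.504]
ft_force: [0.2, 0.8, -0.2]
grip_width: 0.0478
```

drive_tool(plan=[[0,50,0,0,0,0,30],[0,70,0,0,0,0,30],[0,70,0,0,0,0,30],[0,70,0,0,0,0,30]])

```text
time: 7.6
position: [0.6337, -0.2655, 0.0791]
tool_rot: [0.506, -0.495, 0.493, -0.506]
ft_force: [0.6, -0.3, -0.6]
grip_width: 0.0476
```

Run:
```python
from h import *
o,M=pose(); print(o["position"],o["ft_force"],o["grip_width"],o["q"].round(2))
im=camera("wrist"); cv2.imwrite("pics/w3.png",im); np.save("w3.npy",np.r_[o["position"],o["tool_rot"]])
chain([[(*W(-.0795,.0615),1.3)]])
```

```text
[ 0.63371029 -0.26553592  0.07914689] [ 0.56545696 -0.27681348 -0.64034518] 0.04760300202186898 [-0.56  0.78  1.37 -0.    1.   -0.58]
--
[-1, 19, -1] [-0.0, 0.0, 0.0] rows 1
```

View pics/w3.png

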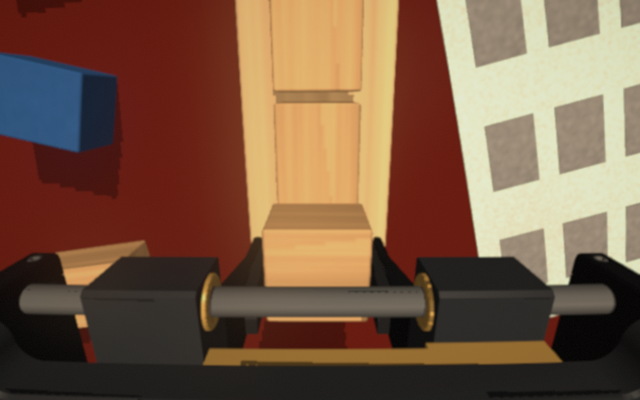

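The held half is centred over the wall at cols 263–371. The wall's top faces run cols 275–360, with the joint at rows 92–102. I'll check the wall pose from this close view.

Run:
```python
from h import *
s=np.load("w3.npy"); P=campose("wrist",dict(position=s[:3],tool_rot=s[3:]))
print(unproj([[274,91],[362,91],[276,102],[359,102],[318,97],[318,10],[317.5,150]],.05,P).round(4))
for y in (0,.05,-.03): print(proj([W(y,.05),[*(np.array(W(y,.05))+[-.024,0,0])],[*(np.array(W(y,.05))+[.024,0,0])]],P).round(1).tolist())
g=cv2.cvtColor(cv2.imread("pics/w3.png"),cv2.COLOR_BGR2GRAY)
print(g[80:112,300].tolist(),g[80:112,330].tolist())
for r in(30,60,130,170): print(r,g[r,266:284].tolist(),g[r,350:370].tolist())
```

```text
[[ 0.6089 -0.1824  0.05  ]
 [ 0.6565 -0.1813  0.05  ]
 [ 0.6099 -0.1881  0.05  ]
 [ 0.6552 -0.1871  0.05  ]
 [ 0.6328 -0.185   0.05  ]
 [ 0.6317 -0.1421  0.05  ]
 [ 0.6332 -0.214   0.05  ]]
[[316.0, 98.5], [271.9, 97.5], [360.1, 99.6]]
[[316.0, -3.5], [268.5, -4.5], [363.3, -2.2]]
[[316.1, 153.2], [273.9, 152.2], [358.2, 154.2]]
[185, 185, 184, 185, 185, 185, 185, 185, 182, 167, 141, 120, 120, 129, 133, 132, 133, 134, 133, 133, 130, 122, 128, 155, 173, 177, 177, 175, 176, 176, 176, 176] [182, 182, 181, 182, 182, 182, 182, 181, 174, 156, 133, 121, 126, 135, 139, 139, 139, 138, 139, 138, 132, 123, 133, 164, 184, 188, 187, 186, 186, 186, 186, 186]
30 [179, 178, 177, 166, 149, 150, 165, 177, 181, 180, 179, 179, 178, 178, 178, 179, 180, 181] [183, 182, 181, 179, 178, 177, 175, 174, 172, 170, 166, 158, 159, 177, 187, 189, 188, 188, 186, 185]
60 [182, 181, 181, 180, 178, 170, 162, 168, 180, 184, 184, 182, 181, 180, 180, 180, 181, 182] [185, 184, 183, 181, 179, 178, 175, 173, 171, 169, 163, 165, 179, 188, 190, 190, 190, 189, 188, 186]
130 [190, 189, 187, 187, 187, 186, 185, 181, 169, 160, 164, 172, 174, 174, 173, 173, 174, 175] [176, 175, 173, 172, 171, 171, 168, 165, 155, 154, 171, 188, 192, 193, 193, 192, 191, 190, 188, 187]
170 [193, 192, 191, 190, 189, 188, 188, 187, 183, 168, 154, 160, 172, 178, 178, 179, 178, 177] [178, 176, 175, 174, 172, 171, 168, 158, 156, 171, 187, 193, 193, 193, 193, 192, 190, 188, 188, 189]
```

drive_tool(plan=[[0,17,0,0,0,0,30],[0,18,0,0,0,0,30],[0,18,0,0,0,0,30],[0,18,0,0,0,0,70],[0,18,0,0,0,0,70],[0,18,0,0,0,0,70],[0,-20,0,0,0,0,70],[0,-70,0,0,0,0,70],[0,-80,0,0,0,0,70],[0,-80,0,0,0,0,70]])

```text
time: 8.65
position: [0.6363, -0.267, 0.1644]
tool_rot: [-0.505, 0.492, -0.497, 0.506]
ft_force: [0.2, -0.2, -0.5]
grip_width: 0.0701
```

Run:
```python
from h import *
o,M=pose(); print(o["position"],o["ft_force"],o["grip_width"],o["q"].round(2))
im=camera("wrist"); cv2.imwrite("pics/w4.png",im); np.save("w4.npy",np.r_[o["position"],o["tool_rot"]])
b=(.4552,-.3275); j=-80.6
chain([[(*b,.11,j)],[(*b,.010,j),(*b,.16,j)],[(*W(0,.13),1.3)],[(*W(0,.07),1.3)]])
```

```text
[ 0.63627622 -0.26698906  0.16437297] [ 0.18267146 -0.23060163 -0.45538235] 0.07006677421067356 [-0.56  0.67  1.31  0.    1.14 -0.58]
--
[57, 52, -181] [-0.1, 81.9, -0.0] rows 10
--
[0, 100, 0] [0.0, 0.0, 0.0] rows 2
[0, -50, 0] [0.0, 0.0, 0.0] rows 3
--
[-197, 30, -111] [0.0, -81.9, 0.0] rows 10
--
[0, 60, 0] [0.0, 0.0, 0.0] rows 2
```

View pics/w4.png

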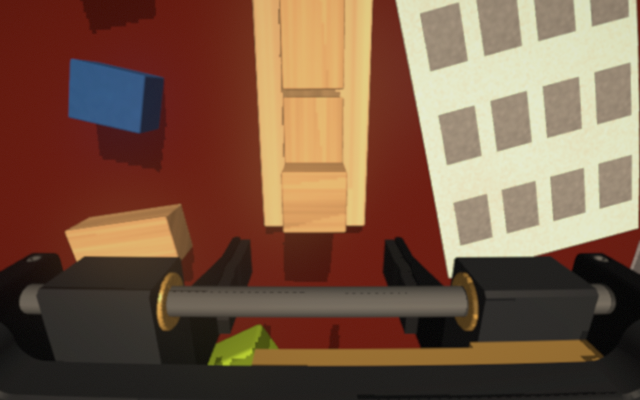

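The half sits flush on the wall at (314,200), with its sides at cols 282–346 lining up with the first course. Next is the right-hand maple for the middle.

drive_tool(plan=[[57,0,-181,0,82,0,80],[57,0,-181,0,82,0,80],[57,0,-181,0,82,0,80],[57,0,-181,0,82,0,80],[57,20,-181,0,82,0,80],[57,52,-181,0,82,0,80],[57,52,-181,0,82,0,80],[57,52,-181,0,82,0,80],[57,52,-181,0,82,0,80],[57,52,-181,0,82,0,80]])

```text
time: 9.7
position: [0.4534, -0.3257, 0.1064]
tool_rot: [-0.057, 0.706, -0.703, 0.055]
ft_force: [0.1, -0.1, 0.1]
grip_width: 0.0799
```

drive_tool(plan=[[0,0,0,0,0,0,80],[0,0,0,0,0,0,80]])

```text
time: 9.9
position: [0.454, -0.3262, 0.1073]
tool_rot: [-0.059, 0.706, -0.704, 0.057]
ft_force: [0.5, 0.7, -0.8]
grip_width: 0.0798
```

Run:
```python
from h import *
o,M=pose(); print(o["position"],o["grip_width"],o["q"].round(2))
b=(.4552,-.3275); j=-80.6
chain([[(*b,.010,j),(*b,.16,j)],[(*W(0,.13),1.3)],[(*W(0,.07),1.3)]])
```

```text
[ 0.45395123 -0.32624675  0.10734672] 0.07982595287418634 [-0.82  0.6   1.7  -0.    0.84  0.58]
--
[-1, 97, 2] [0.1, 0.0, 0.1] rows 2
[-1, -53, 1] [0.1, 0.0, 0.1] rows 3
--
[-197, 30, -111] [0.0, -81.9, 0.0] rows 10
--
[0, 60, 0] [0.0, 0.0, 0.0] rows 2
```

drive_tool(plan=[[-1,50,1,0,0,0,80],[-1,97,1,0,0,0,80],[-1,97,1,0,0,0,80],[-1,97,1,0,0,0,30],[-1,97,1,0,0,0,30],[-1,97,1,0,0,0,30],[-1,97,1,0,0,0,30],[-1,97,1,0,0,0,30],[-1,97,1,0,0,0,30],[-1,97,1,0,0,0,30]])

```text
time: 10.9
position: [0.4565, -0.3281, 0.0136]
tool_rot: [0.057, -0.704, 0.705, -0.058]
ft_force: [-0.4, 0.7, 8.3]
grip_width: 0.0478
```

drive_tool(plan=[[0,-50,0,0,0,0,30],[0,-100,0,0,0,0,30],[0,-150,0,0,0,0,30],[0,-150,0,0,0,0,30],[0,-150,0,0,0,0,30]])

```text
time: 11.4
position: [0.4563, -0.3283, 0.1633]
tool_rot: [0.057, -0.704, 0.706, -0.058]
ft_force: [-0.9, -0.6, -1.5]
grip_width: 0.0475
```

Run:
```python
from h import *
o,M=pose(); print(o["position"],o["grip_width"])
chain([[(*W(0,.14),1.3)],[(*W(0,.075),1.3)]])
```

```text
[ 0.45625604 -0.32826364  0.16329253] 0.047532240951632665
--
[-196, 23, -112] [-0.2, -82.0, 0.0] rows 10
--
[0, 65, 0] [0.0, 0.0, 0.0] rows 2
```

drive_tool(plan=[[-196,23,-112,0,-82,0,30],[-196,23,-112,0,-82,0,30],[-196,23,-112,0,-82,0,30],[-196,23,-112,0,-82,0,30],[-196,23,-112,0,-82,0,30],[-196,23,-112,0,-82,0,30],[-196,23,-112,0,-82,0,30],[-196,23,-112,0,-82,0,30],[-196,23,-112,0,-82,0,30],[-196,23,-112,0,-82,0,30]])

```text
time: 12.4
position: [0.6292, -0.1846, 0.1355]
tool_rot: [0.508, -0.495, 0.491, -0.506]
ft_force: [0.5, 0.2, -1.8]
grip_width: 0.0479
```

drive_tool(plan=[[0,40,0,0,0,0,30],[0,62,0,0,0,0,30],[0,62,0,0,0,0,30],[0,62,0,0,0,0,30]])

```text
time: 12.8
position: [0.6299, -0.185, 0.0747]
tool_rot: [0.506, -0.496, 0.493, -0.505]
ft_force: [-0.0, -0.0, -1.1]
grip_width: 0.0479
```

Run:
```python
from h import *
o,M=pose(); print(o["position"],o["grip_width"],o["ft_force"])
im=camera("wrist"); cv2.imwrite("pics/w5.png",im); np.save("w5.npy",np.r_[o["position"],o["tool_rot"]])
chain([[(*W(0,.064),1.3)]])
```

```text
[ 0.62988042 -0.18501343  0.07472401] 0.04786594875060511 [-0.00889449 -0.03431789 -1.06828427]
--
[0, 12, 1] [0.0, 0.0, -0.0] rows 1
```

View pics/w5.png

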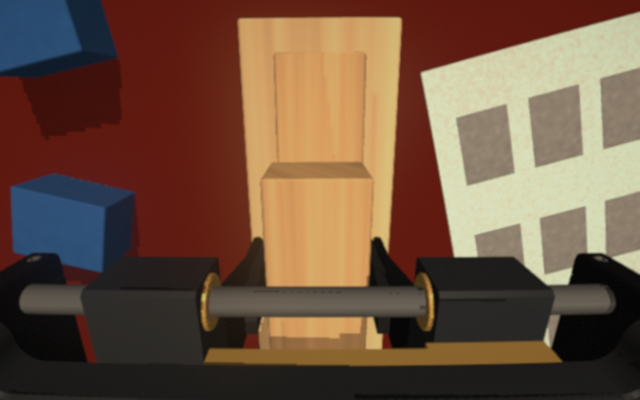

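The held maple's end face is at rows 163–178, in line with the wall. The wall's far end is at row 52, cols 275–366. I'll check the position along the wall.

Run:
```python
from h import *
s=np.load("w5.npy"); P=campose("wrist",dict(position=s[:3],tool_rot=s[3:]))
g=cv2.cvtColor(cv2.imread("pics/w5.png"),cv2.COLOR_BGR2GRAY)
print("c300",g[44:60,300].tolist(),g[155:190,300].tolist())
print("r190",g[190,255:270].tolist(),g[190,366:382].tolist(),"r120",g[120,268:284].tolist(),g[120,354:372].tolist())
print("end top edge",unproj([[261,178],[374,178]],.0991,P).round(4).tolist(),"want",np.round(W(.05,.1),4))
print("end bottom",unproj([[318,163]],.0611,P).round(4).tolist())
print("wall end",unproj([[275,52],[366,52]],.05,P).round(4).tolist(),"model",np.round(W(.103,.05),4))
```

```text
c300 [163, 163, 164, 164, 163, 164, 163, 162, 159, 159, 161, 162, 161, 161, 162, 162] [170, 170, 170, 170, 171, 169, 158, 141, 129, 127, 129, 129, 128, 127, 128, 128, 130, 131, 131, 130, 130, 128, 130, 144, 162, 169, 168, 168, 167, 167, 166, 167, 167, 167, 167]
r190 [175, 176, 176, 176, 172, 156, 140, 143, 153, 160, 164, 166, 168, 170, 172] [164, 164, 165, 165, 162, 155, 152, 162, 174, 181, 182, 182, 182, 183, 184, 186] r120 [169, 169, 166, 166, 166, 166, 161, 147, 136, 146, 160, 165, 166, 165, 164, 165] [167, 166, 165, 163, 161, 160, 159, 155, 148, 145, 159, 174, 177, 178, 177, 175, 175, 172]
end top edge [[0.6058, -0.1372, 0.0991], [0.6532, -0.1361, 0.0991]] want [ 0.6306 -0.1358  0.1   ]
end bottom [[0.6297, -0.1378, 0.0611]]
wall end [[0.6063, -0.0826, 0.05], [0.653, -0.0815, 0.05]] model [ 0.6294 -0.0828  0.05  ]
```

drive_tool(plan=[[0,11,0,0,0,0,30],[0,12,0,0,0,0,30],[0,12,0,0,0,0,30],[0,12,0,0,0,0,70],[0,12,0,0,0,0,70],[0,12,0,0,0,0,70],[0,-20,0,0,0,0,70],[0,-70,0,0,0,0,70],[0,-90,0,0,0,0,70],[0,-90,0,0,0,0,70]])

```text
time: 13.85
position: [0.634, -0.1869, 0.1716]
tool_rot: [-0.505, 0.491, -0.497, 0.507]
ft_force: [0.1, -0.6, -0.0]
grip_width: 0.0702
```

Run:
```python
from h import *
o,M=pose(); print(o["position"],o["grip_width"])
b=(.4393,.4272); j=-1.5
chain([[(.54,.12,.17,j)],[(*b,.12,j)],[(*b,.012,j)]])
```

```text
[ 0.6339967  -0.1868764   0.17156285] 0.07021882148639409
--
[-309, -1, -87] [-0.5, 2.8, 0.2] rows 7
--
[-304, 50, -109] [0.0, 0.0, 0.0] rows 7
--
[0, 108, 0] [0.0, 0.0, 0.0] rows 3
```

drive_tool(plan=[[-309,0,-87,0,2.8,0,80],[-309,0,-87,0,2.8,0,80],[-309,0,-87,0,2.8,0,80],[-309,0,-87,0,2.8,0,80],[-309,0,-87,0,2.8,0,80],[-309,0,-87,0,2.8,0,80],[-309,0,-87,0,2.8,0,80]])

```text
time: 14.55
position: [0.5335, 0.1249, 0.1653]
tool_rot: [-0.495, 0.507, -0.504, 0.493]
ft_force: [0.1, -0.4, -0.3]
grip_width: 0.08
```

drive_tool(plan=[[-304,50,-109,0,0,0,80],[-304,50,-109,0,0,0,80],[-304,50,-109,0,0,0,80],[-304,50,-109,0,0,0,80],[-304,50,-109,0,0,0,80],[-304,50,-109,0,0,0,80],[-304,50,-109,0,0,0,80],[-304,50,-109,0,0,0,80],[-304,50,-109,0,0,0,80],[-304,50,-109,0,0,0,80]])

```text
time: 15.55
position: [0.4359, 0.4266, 0.1161]
tool_rot: [0.494, -0.507, 0.507, -0.493]
ft_force: [1.1, 0.7, -0.2]
grip_width: 0.0799
```

Run:
```python
from h import *
o,M=pose(); print(o["position"],o["grip_width"],o["q"].round(2))
im=camera("wrist"); cv2.imwrite("pics/w6.png",im)
find(im,campose("wrist",o))
b=(.4393,.4272); j=-1.5
chain([[(*b,.012,j)]])
```

```text
[0.43587826 0.42659417 0.11613422] 0.07994404413757047 [ 0.59  0.64  1.56 -0.    0.94  0.62]
blue x 456.7 y 330.5 mm yaw 103.6 iou 0.10  px [342. 281.]
blue x 454.2 y 294.9 mm yaw 4.2 iou 0.38  px [338. 331.]
half x 438.9 y 425.7 mm yaw 88.7 iou 0.99  px [320. 203.]
half x 346.1 y 348.6 mm yaw 33.9 iou 0.17  px [224. 290.]
--
[-1, 104, 3] [0.0, -0.1, 0.0] rows 3
```

Close fit confirms the half at (0.439, 0.426). I'll grasp it and lift.

drive_tool(plan=[[0,50,3,0,0,0,80],[0,100,3,0,0,0,80],[0,105,3,0,0,0,80],[0,105,3,0,0,0,80],[0,105,3,0,0,0,30],[0,105,3,0,0,0,30],[0,105,3,0,0,0,30],[0,105,3,0,0,0,30],[0,105,3,0,0,0,30],[0,105,3,0,0,0,30]])

```text
time: 16.6
position: [0.4391, 0.4282, 0.0127]
tool_rot: [0.493, -0.506, 0.506, -0.494]
ft_force: [-1.4, 0.2, 5.5]
grip_width: 0.0466
```

drive_tool(plan=[[0,-50,0,0,0,0,30],[0,-100,0,0,0,0,30],[0,-155,0,0,0,0,30],[0,-155,0,0,0,0,30],[0,-155,0,0,0,0,30]])

```text
time: 17.1
position: [0.4396, 0.4285, 0.1685]
tool_rot: [0.492, -0.506, 0.507, -0.495]
ft_force: [-0.7, -0.5, -0.7]
grip_width: 0.047
```

Run:
```python
from h import *
o,M=pose(); print(o["position"],o["grip_width"])
chain([[(.54,.12,.165,1.3)],[(*W(.0795,.14),1.3)],[(*W(.0795,.08),1.3)]])
```

```text
[0.43956918 0.42845375 0.16851613] 0.04703395388402758
--
[306, 3, 108] [-0.2, -2.8, -0.1] rows 7
--
[228, 25, 85] [0.0, 0.0, 0.0] rows 5
--
[0, 60, 0] [0.0, 0.0, 0.0] rows 2
```

drive_tool(plan=[[306,3,108,0,-2.8,0,30],[306,3,108,0,-2.8,0,30],[306,3,108,0,-2.8,0,30],[306,3,108,0,-2.8,0,30],[306,3,108,0,-2.8,0,30],[306,3,108,0,-2.8,0,30],[306,3,108,0,-2.8,0,30]])

```text
time: 17.8
position: [0.5384, 0.1153, 0.1611]
tool_rot: [0.506, -0.496, 0.494, -0.504]
ft_force: [-0.8, 1.0, -1.2]
grip_width: 0.0471
```

drive_tool(plan=[[228,5,85,0,0,0,30],[228,5,85,0,0,0,30],[228,5,85,0,0,0,30],[228,5,85,0,0,0,30],[228,25,85,0,0,0,30],[228,50,85,0,0,0,30],[228,85,85,0,0,0,30],[228,85,85,0,0,0,30],[228,85,85,0,0,0,30],[228,85,85,0,0,0,30]])

```text
time: 18.8
position: [0.6291, -0.1066, 0.0787]
tool_rot: [0.506, -0.494, 0.494, -0.506]
ft_force: [-0.7, 0.6, -0.2]
grip_width: 0.0467
```

Run:
```python
from h import *
o,M=pose(); print(o["position"],o["grip_width"],o["ft_force"])
im=camera("wrist"); cv2.imwrite("pics/w7.png",im); np.save("w7.npy",np.r_[o["position"],o["tool_rot"]])
P=campose("wrist",o)
print("expected end top edge",proj([W(.103,o["position"][2]-.0127+.038)],P).round(1),"wall end",proj([W(.103,.05)],P).round(1))
chain([[(*W(.081,.0637),1.3)]])
```

```text
[ 0.62914805 -0.10655228  0.07869023] 0.04667349421712449 [-0.69539794  0.55557081 -0.21400632]
expected end top edge [[317.6 233.3]] wall end [[317.6 197.2]]
--
[-2, 16, 0] [-0.0, 0.1, 0.0] rows 1
```

View pics/w7.png

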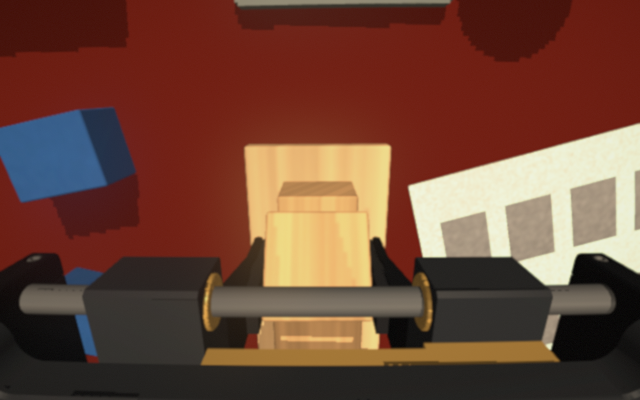

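The held half's top edge shows at row 212, where I expected 233, and its end face is hidden. It may have tipped in the grip, perhaps because the grip slackened. I'll look from the fixed cameras.

Run:
```python
from h import *
o,M=pose(); outs=[]
for c in("scene","side"):
    im=camera(c); p=proj([W(.05,.08)],campose(c))[0].astype(int); print(c,p)
    y,x=max(p[1]-40,0),max(p[0]-50,0)
    outs.append(cv2.resize(im[y:y+80,x:x+100],(500,400),interpolation=cv2.INTER_CUBIC)); 
cv2.imwrite("pics/chk7.png",cv2.resize(np.hstack(outs),(800,320)))
```

```text
scene [278 199]
side [357 210]
```

View pics/chk7.png

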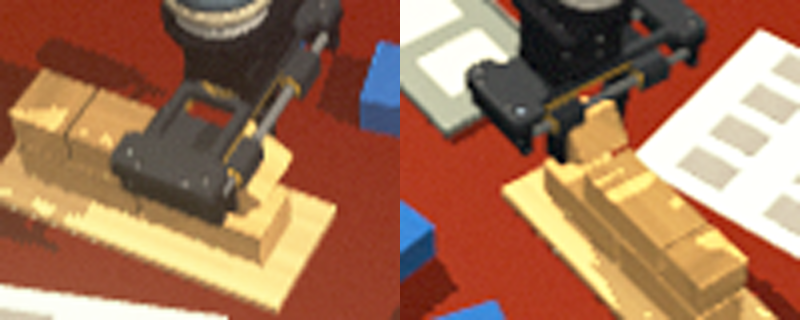

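The half has tipped in the jaws by roughly 30° with its top towards +y, so the grip did slacken. I'll take it to free desk near (0.45, −0.36), set it level there and regrasp.

Run:
```python
from h import *
o,M=pose()
chain([[(.6295,-.1066,.18,1.3),(.45,-.36,.18,1.3)],[(.45,-.36,.045,1.3)],[(.45,-.36,.012,1.3)]])
```

```text
--
[0, -100, 0] [-0.1, 0.1, 0.0] rows 3
[249, -100, -186] [-0.1, 0.1, 0.0] rows 7
--
[0, 135, 0] [0.0, 0.0, 0.0] rows 3
--
[0, 33, 0] [0.0, 0.0, 0.0] rows 1
```

drive_tool(plan=[[0,-50,0,0,0,0,30],[0,-100,0,0,0,0,30],[100,-100,-70,0,0,0,30],[249,-100,-186,0,0,0,30],[249,-100,-186,0,0,0,30],[249,-100,-186,0,0,0,30],[249,-100,-186,0,0,0,30],[249,-100,-186,0,0,0,30],[249,-100,-186,0,0,0,30],[249,-100,-186,0,0,0,30]])

```text
time: 19.95
position: [0.4482, -0.3619, 0.1797]
tool_rot: [0.505, -0.494, 0.496, -0.505]
ft_force: [0.9, 0.9, -0.3]
grip_width: 0.0468
```

drive_tool(plan=[[0,50,0,0,0,0,30],[0,100,0,0,0,0,30],[0,130,0,0,0,0,30],[0,135,0,0,0,0,30],[0,135,0,0,0,0,30],[0,135,0,0,0,0,30]])

```text
time: 20.55
position: [0.4508, -0.3604, 0.0455]
tool_rot: [0.506, -0.493, 0.495, -0.506]
ft_force: [0.8, 0.3, -0.7]
grip_width: 0.0466
```

drive_tool(plan=[[0,8,0,0,0,0,30],[0,14,0,0,0,0,30],[0,18,0,0,0,0,30],[0,18,0,0,0,0,30]], newtons=6)

```text
time: 20.95
position: [0.4488, -0.3598, 0.0253]
tool_rot: [-0.506, 0.495, -0.494, 0.506]
ft_force: [-0.2, -0.7, -0.5]
grip_width: 0.0468
```

drive_tool(plan=[[0,3,0,0,0,0,30],[0,6,0,0,0,0,30],[0,8,0,0,0,0,30],[0,8,0,0,0,0,30]])

```text
time: 21.35
position: [0.4489, -0.3598, 0.0173]
tool_rot: [-0.506, 0.494, -0.494, 0.506]
ft_force: [-0.7, -0.7, -0.1]
grip_width: 0.0467
```

drive_tool(plan=[[0,2,0,0,0,0,30],[0,4,0,0,0,0,30],[0,6,0,0,0,0,30],[0,6,0,0,0,0,30]])

```text
time: 21.75
position: [0.4494, -0.3615, 0.0127]
tool_rot: [0.506, -0.493, 0.495, -0.505]
ft_force: [-2.6, -2.0, 4.9]
grip_width: 0.0474
```

Run:
```python
from h import *
o,M=pose(); print(o["position"],o["grip_width"],o["ft_force"])
im=camera("wrist"); cv2.imwrite("pics/w8.png",im)
```

```text
[ 0.44941273 -0.3615009   0.01274085] 0.047402689842696126 [-2.58795001 -1.97986953  4.86424919]
```

View pics/w8.png

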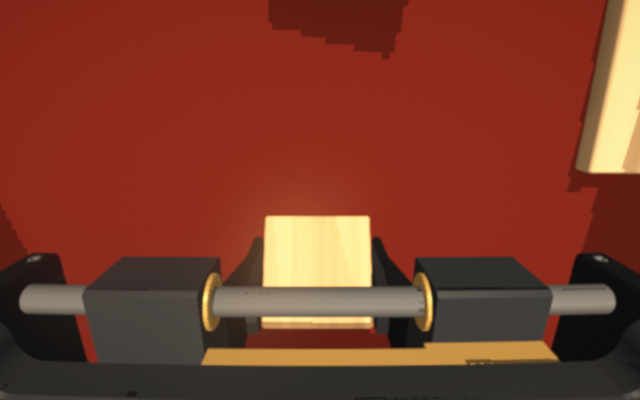

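It is still tipped, with the top edge at row 215 and no end face showing, and it has just touched the desk. I'll open so it settles, then rise and measure.

drive_tool(plan=[[0,-2,0,0,0,0,54],[0,-2,0,0,0,0,54],[0,-2,0,0,0,0,60],[0,-2,0,0,0,0,80],[0,-2,0,0,0,0,80],[0,-30,0,0,0,0,80],[0,-80,0,0,0,0,80],[0,-110,0,0,0,0,80],[0,-110,0,0,0,0,80],[0,-110,0,0,0,0,80]])

```text
time: 22.8
position: [0.4492, -0.36, 0.1222]
tool_rot: [0.506, -0.494, 0.495, -0.506]
ft_force: [0.4, 0.1, -1.0]
grip_width: 0.0798
```

Run:
```python
from h import *
o,M=pose(); print(o["position"],o["grip_width"],o["ft_force"])
im=camera("wrist"); cv2.imwrite("pics/w9.png",im); P=campose("wrist",o)
f=find(im,P)
# which face is up: try heights 38 / 47 / 48 on the same blob
m=mask(im,"maple"); n,l,st,ce=cv2.connectedComponentsWithStats(m)
px=proj([.45,-.36,.02],P)[0].astype(int); i=l[px[1],px[0]]; print(px,i,st[i])
for d in((.047,.048,.038),(.048,.038,.047),(.047,.038,.048)):
    r,q=fit((l==i).astype(np.uint8)*255,P,d,0,.45,-.36,np.radians([0,45,90,135])); print(d,r.round(4),round(q,3))
```

```text
[ 0.44922146 -0.36001867  0.12222225] 0.07982117587306557 [ 0.40569614  0.12743204 -1.00314451]
blue x 460.7 y -188.2 mm yaw 168.0 iou 0.96 EDGE px [355.   4.]
half x 450.4 y -376.6 mm yaw 2.4 iou 0.98  px [317. 218.]
half x 312.3 y -457.4 mm yaw 133.9 iou 0.29  px [199. 295.]
[317 198] 2 [ 286  183   63   72 4387]
(0.047, 0.048, 0.038) [ 0.4501 -0.3762  0.0244] 0.981
(0.048, 0.038, 0.047) [ 0.45   -0.3751  3.1663] 0.89
(0.047, 0.038, 0.048) [ 0.45   -0.3748  3.1874] 0.905
```

View pics/w9.png

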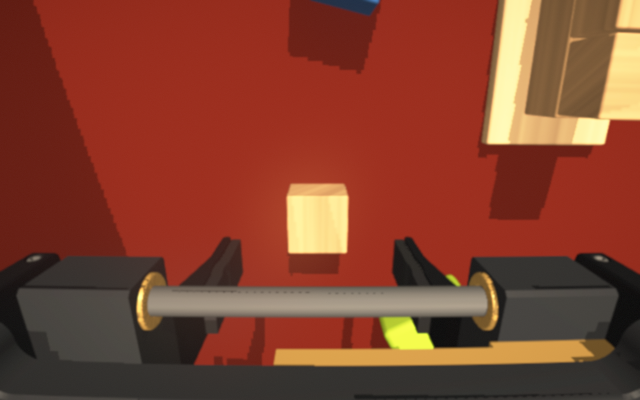

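The half is flat again, 38 mm side up, at (0.450, −0.376). I'll regrasp it there.

drive_tool(plan=[[16,50,1,0,0,0,80],[16,80,1,0,0,0,80],[16,110,1,0,0,0,80],[16,110,1,0,0,0,80],[16,110,1,0,0,0,30],[16,110,1,0,0,0,30],[16,110,1,0,0,0,30],[16,110,1,0,0,0,30],[16,110,1,0,0,0,30],[16,110,1,0,0,0,30]], newtons=40)

```text
time: 23.85
position: [0.4509, -0.3764, 0.0128]
tool_rot: [0.506, -0.494, 0.495, -0.506]
ft_force: [0.9, 1.4, 4.4]
grip_width: 0.0467
```

drive_tool(plan=[[0,-50,0,0,0,0,30],[0,-100,0,0,0,0,30],[0,-165,0,0,0,0,30],[0,-165,0,0,0,0,30],[0,-165,0,0,0,0,30],[0,-165,0,0,0,0,30]])

```text
time: 24.45
position: [0.45, -0.3754, 0.1762]
tool_rot: [-0.506, 0.495, -0.494, 0.506]
ft_force: [-0.3, 0.7, -1.5]
grip_width: 0.0464
```

Run:
```python
from h import *
o,M=pose(); print(o["position"],o["grip_width"])
chain([[(.54,-.2,.175,1.3),(*W(.0795,.175),1.3)],[(*W(.0795,.08),1.3)]])
```

```text
[ 0.44996617 -0.37536234  0.17620649] 0.046400362449794626
--
[-173, 1, 94] [0.0, 0.0, -0.0] rows 4
[-265, 1, 186] [0.0, 0.0, -0.0] rows 3
--
[0, 95, 0] [0.0, 0.0, 0.0] rows 2
```

drive_tool(plan=[[-173,0,94,0,0,0,30],[-173,0,94,0,0,0,30],[-173,0,94,0,0,0,30],[-173,0,94,0,0,0,30],[-265,0,186,0,0,0,30],[-265,0,186,0,0,0,30],[-265,0,186,0,0,0,30],[-265,0,186,0,0,0,30],[-265,0,186,0,0,0,30]])

```text
time: 25.35
position: [0.6288, -0.1057, 0.1739]
tool_rot: [0.507, -0.495, 0.492, -0.505]
ft_force: [-0.8, -0.1, -0.6]
grip_width: 0.0469
```

drive_tool(plan=[[0,50,0,0,0,0,30],[0,90,0,0,0,0,30],[0,95,0,0,0,0,30],[0,95,0,0,0,0,30],[0,95,0,0,0,0,30]])

```text
time: 25.85
position: [0.6311, -0.108, 0.0832]
tool_rot: [-0.505, 0.494, -0.495, 0.506]
ft_force: [0.4, 0.0, 0.2]
grip_width: 0.0467
```

Run:
```python
from h import *
o,M=pose(); print(o["position"],o["grip_width"],o["ft_force"])
im=camera("wrist"); cv2.imwrite("pics/w10.png",im); np.save("w10.npy",np.r_[o["position"],o["tool_rot"]])
P=campose("wrist",o)
print("expected end top edge",proj([W(.103,o["position"][2]-.0128+.038)],P).round(1),"wall end",proj([W(.103,.05)],P).round(1))
g=cv2.cvtColor(im,cv2.COLOR_BGR2GRAY); print(list(enumerate(g[170:250,300].tolist(),170)))
chain([[(*W(.0795,.0637),1.3)]])
```

```text
[ 0.63113766 -0.10799852  0.08323393] 0.04667836735795487 [0.36638742 0.03964004 0.19017187]
expected end top edge [[313.2 230.2]] wall end [[314.1 192.5]]
[(170, 191), (171, 191), (172, 192), (173, 191), (174, 192), (175, 192), (176, 188), (177, 172), (178, 152), (179, 139), (180, 138), (181, 139), (182, 138), (183, 136), (184, 136), (185, 138), (186, 141), (187, 143), (188, 142), (189, 141), (190, 142), (191, 157), (192, 179), (193, 190), (194, 190), (195, 189), (196, 189), (197, 190), (198, 190), (199, 190), (200, 189), (201, 189), (202, 189), (203, 190), (204, 190), (205, 185), (206, 171), (207, 152), (208, 140), (209, 139), (210, 141), (211, 144), (212, 144), (213, 144), (214, 143), (215, 142), (216, 142), (217, 140), (218, 140), (219, 142), (220, 146), (221, 149), (222, 151), (223, 152), (224, 151), (225, 151), (226, 152), (227, 151), (228, 149), (229, 144), (230, 142), (231, 146), (232, 164), (233, 184), (234, 194), (235, 195), (236, 193), (237, 193), (238, 192), (239, 193), (240, 191), (241, 193), (242, 192), (243, 192), (244, 192), (245, 192), (246, 192), (247, 192), (248, 193), (249, 192)]
--
[-2, 20, -2] [-0.2, -0.0, 0.1] rows 1
```

The half hangs level: its end face spans rows 206–232 and the wall end is at 192, as modelled. I'll lower and release it.

drive_tool(plan=[[-2,18,-1,0,0,0,30],[-2,20,-1,0,0,0,30],[-2,20,-1,0,0,0,30],[-2,20,-1,0,0,0,70],[-2,20,-1,0,0,0,70],[-2,20,-1,0,0,0,70],[-2,-10,-1,0,0,0,70],[-2,-60,-1,0,0,0,70],[-2,-85,-1,0,0,0,70],[-2,-85,-1,0,0,0,70]])

```text
time: 26.9
position: [0.6325, -0.1058, 0.1719]
tool_rot: [-0.504, 0.491, -0.497, 0.507]
ft_force: [0.4, -0.0, 0.4]
grip_width: 0.0697
```

Run:
```python
from h import *
o,M=pose(); print(o["position"],o["grip_width"],o["q"].round(2))
b=(.453,.0666); j=-86
chain([[(*b,.15,j)],[(*b,.012,j)]])
im=camera("scene"); P=campose("scene"); vis=im.copy()
for y,d in((-.0795,(.048,.047,.038)),(0,(.048,.1,.038)),(.0795,(.048,.047,.038))):
    c=W(y,0); p=proj(corners(c[0],c[1],np.radians(1.3),d,.05),P); print(y,p[1::2].round(0).tolist())
c=[int(v) for v in proj([W(0,.07)],P)[0]]
big=cv2.resize(vis[c[1]-45:c[1]+45,c[0]-60:c[0]+60],None,fx=6,fy=6,interpolation=cv2.INTER_CUBIC)
for y,d in((-.0795,(.048,.047,.038)),(0,(.048,.1,.038)),(.0795,(.048,.047,.038))):
    w=W(y,0); p=proj(corners(w[0],w[1],np.radians(1.3),d,.05),P)[[1,3,7,5]]
    cv2.polylines(big,[((p-[c[0]-60,c[1]-45]+.5)*6).astype(np.int32)],True,(0,255,0),1)
cv2.imwrite("pics/c2.png",big)
```

```text
[ 0.63246338 -0.10576188  0.17188435] 0.06973265515519825 [-0.34  0.6   1.45  0.    1.08 -0.36]
--
[-177, 20, -176] [-0.6, 87.3, -0.3] rows 11
--
[0, 138, 0] [0.0, 0.0, 0.0] rows 3
-0.0795 [[237.0, 175.0], [251.0, 180.0], [228.0, 186.0], [242.0, 191.0]]
0 [[252.0, 180.0], [282.0, 191.0], [244.0, 192.0], [274.0, 203.0]]
0.0795 [[284.0, 192.0], [299.0, 198.0], [276.0, 204.0], [291.0, 210.0]]
```

View pics/c2.png

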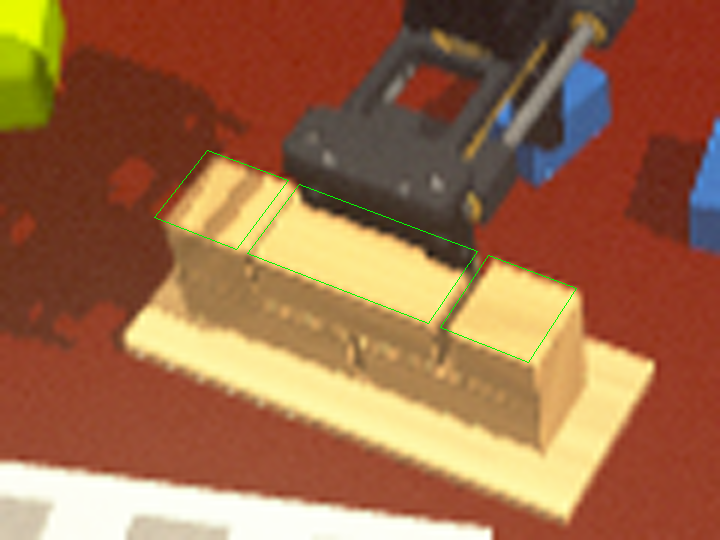

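The second course sits square: half, maple, half, with thin even joints. The modelled outlines fit to within about 1–2 px of camera offset. Now the third course.

drive_tool(plan=[[-177,0,-176,0,87,0,78],[-177,0,-176,0,87,0,78],[-177,0,-176,0,87,0,78],[-177,20,-176,0,87,0,78],[-177,20,-176,0,87,0,78],[-177,40,-176,0,87,0,78],[-177,60,-176,0,87,0,78],[-177,60,-176,0,87,0,78],[-177,60,-176,0,87,0,78],[-177,60,-176,0,87,0,78]])

```text
time: 27.95
position: [0.4475, 0.0683, 0.1052]
tool_rot: [-0.033, 0.707, -0.706, 0.03]
ft_force: [-0.1, -1.2, -0.4]
grip_width: 0.078
```

drive_tool(plan=[[0,0,0,0,1.4,0,78],[0,0,0,0,1.4,0,78],[0,0,0,0,1.4,0,78]])

```text
time: 28.25
position: [0.4487, 0.0681, 0.1063]
tool_rot: [-0.026, 0.707, -0.707, 0.025]
ft_force: [0.8, -1.3, 0.1]
grip_width: 0.0782
```

Run:
```python
from h import *
o,M=pose(); print(o["position"],o["grip_width"],o["q"].round(2))
im=camera("wrist"); cv2.imwrite("pics/w11.png",im); find(im,campose("wrist",o))
b=(.453,.0666); j=-86
chain([[(*b,.012,j),(*b,.17,j)]])
```

```text
[0.44866663 0.06811458 0.10627423] 0.0782395132122196 [-0.1   0.51  1.96 -0.    0.68  1.4 ]
blue x 453.9 y 331.2 mm yaw 176.4 iou 0.90 EDGE px [ 16. 177.]
blue x 460.4 y -65.5 mm yaw 11.0 iou 0.92  px [493. 201.]
blue x 461.2 y -194.4 mm yaw 168.8 iou 0.98 EDGE px [618. 211.]
maple x 458.2 y 197.2 mm yaw 175.9 iou 0.99  px [147. 179.]
maple x 452.7 y 65.8 mm yaw 3.3 iou 0.98  px [321. 199.]
maple x 357.8 y 194.2 mm yaw 65.7 iou 0.43  px [190. 292.]
half x 359.5 y -77.2 mm yaw 127.6 iou 0.23  px [483. 301.]
maple x 320.4 y -140.7 mm yaw 87.4 iou 0.25  px [449. 354.]
--
[-4, 94, 2] [0.0, 0.1, 0.0] rows 2
[-4, -64, 2] [0.0, 0.1, 0.0] rows 4
```

drive_tool(plan=[[-4,50,2,0,0,0,78],[-4,85,2,0,0,0,78],[-4,94,2,0,0,0,78],[-4,94,2,0,0,0,78],[-4,94,2,0,0,0,30],[-4,94,2,0,0,0,30],[-4,94,2,0,0,0,30],[-4,94,2,0,0,0,30],[-4,94,2,0,0,0,30],[-4,94,2,0,0,0,30]])

```text
time: 29.3
position: [0.4538, 0.0663, 0.0135]
tool_rot: [0.024, -0.707, 0.707, -0.025]
ft_force: [-0.8, 0.7, 8.1]
grip_width: 0.0475
```

drive_tool(plan=[[0,-50,0,0,0,0,30],[0,-100,0,0,0,0,30],[0,-150,0,0,0,0,30],[0,-170,0,0,0,0,30],[0,-170,0,0,0,0,30],[0,-170,0,0,0,0,30]])

```text
time: 29.9
position: [0.4525, 0.0665, 0.1824]
tool_rot: [-0.025, 0.707, -0.707, 0.024]
ft_force: [1.2, -0.3, -2.3]
grip_width: 0.0479
```

Run:
```python
from h import *
o,M=pose(); print(o["position"],o["grip_width"])
chain([[(*W(-.053,.19),1.3)],[(*W(-.053,.12),1.3)]])
```

```text
[0.45250233 0.06647285 0.18235594] 0.04787626236648105
--
[-159, -8, 317] [0.0, -87.3, 0.0] rows 11
--
[0, 70, 0] [0.0, 0.0, 0.0] rows 2
```

drive_tool(plan=[[-159,-8,317,0,-85.9,0,30],[-159,-8,317,0,-85.9,0,30],[-159,-8,317,0,-85.9,0,30],[-159,-8,317,0,-85.9,0,30],[-159,-8,317,0,-85.9,0,30],[-159,-8,317,0,-85.9,0,30],[-159,-8,317,0,-85.9,0,30],[-159,-8,317,0,-85.9,0,30],[-159,-8,317,0,-85.9,0,30],[-159,-8,317,0,-85.9,0,30]])

```text
time: 30.9
position: [0.6323, -0.2389, 0.1861]
tool_rot: [-0.498, 0.505, -0.5, 0.497]
ft_force: [-0.6, 0.0, -1.5]
grip_width: 0.0473
```

drive_tool(plan=[[0,0,0,0,-1.4,0,30],[0,40,0,0,-1.4,0,30],[0,65,0,0,-1.4,0,30],[0,65,0,0,-1.4,0,30],[0,65,0,0,-1.4,0,30]])

```text
time: 31.4
position: [0.6333, -0.2383, 0.1242]
tool_rot: [0.502, -0.499, 0.497, -0.502]
ft_force: [0.6, 0.2, -0.1]
grip_width: 0.0477
```

```bash
cat >> h.py <<'E'
def held(im,P,y_end,ztop,z1,half=.024):
    """image check while holding over the wall: expected rows of held end edge vs dark/bright edges at its column"""
    e=proj([W(y_end,ztop)],P)[0]; b=proj([W(y_end,ztop-.038)],P)[0]; print("expect end top",e.round(1),"bottom",b.round(1))
    g=cv2.cvtColor(im,cv2.COLOR_BGR2GRAY).astype(float); c=int(e[0])-18
    d=np.diff(cv2.blur(g,(5,1))[:255,c]); print("edges col",c,[(i,round(d[i])) for i in range(max(0,int(b[1])-45),min(254,int(e[1])+25)) if abs(d[i])>9])
    r=min(int(e[1])+8,235); d=np.diff(g[r]); l=np.array(W(y_end-.003,ztop)); print("row",r,"sides expected",proj([l-[half,0,0],l+[half,0,0]],P).round(1).tolist(),[(i,round(d[i])) for i in range(230,400) if abs(d[i])>9])
E
python3 - <<'E'
from h import *
o,M=pose(); print(o["position"],o["grip_width"],o["ft_force"])
im=camera("wrist"); cv2.imwrite("pics/w12.png",im); P=campose("wrist",o)
held(im,P,-.003,o["position"][2]-.0135+.038,0)
chain([[(*W(-.053,.1025),1.3)]])
E
```

```text
[ 0.63329112 -0.23825542  0.12420216] 0.04765401951998938 [ 0.6042414   0.15814859 -0.13790306]
expect end top [313.  175.5] bottom [314.  158.8]
edges col 294 [(159, -12), (160, -15), (175, 11), (176, 18), (177, 11)]
row 183 sides expected [[256.1, 182.0], [370.1, 183.0]] [(256, 27), (257, 38), (258, 26), (260, -15), (262, 12), (375, -28), (376, -45), (377, -33)]
--
[0, 23, -1] [-0.0, -0.8, 0.0] rows 1
```

drive_tool(plan=[[0,18,-1,0,-0.8,0,30],[0,22,-1,0,-0.8,0,30],[0,22,-1,0,-0.8,0,30],[0,22,-1,0,-0.8,0,70],[0,22,-1,0,-0.8,0,70],[0,22,-1,0,-0.8,0,70],[0,-10,-1,0,-0.8,0,70],[0,-60,-1,0,-0.8,0,70],[0,-80,-1,0,-0.8,0,70],[0,-80,-1,0,-0.8,0,70]])

```text
time: 32.45
position: [0.6356, -0.2402, 0.2111]
tool_rot: [-0.505, 0.491, -0.498, 0.507]
ft_force: [0.5, -0.7, 0.1]
grip_width: 0.0702
```

Run:
```python
from h import *
o,M=pose(); print(o["position"],o["grip_width"],o["q"].round(2))
b=(.4583,.1974); j=-94.2
chain([[(.53,.08,.19,-50),(*b,.11,j)],[(*b,.012,j)]])
```

```text
[ 0.63563897 -0.2402316   0.21110018] 0.0702103530747991 [-0.53  0.61  1.3   0.    1.22 -0.55]
--
[-323, 18, -98] [-0.6, 51.3, 0.1] rows 7
[-442, 97, -168] [-0.6, 95.5, -0.2] rows 6
--
[0, 98, 0] [0.0, 0.0, 0.0] rows 2
```

drive_tool(plan=[[-323,0,-98,0,51.3,0,78],[-323,0,-98,0,51.3,0,78],[-323,0,-98,0,51.3,0,78],[-323,0,-98,0,51.3,0,78],[-400,0,-132,0,80,0,78],[-400,20,-132,0,80,0,78],[-400,20,-132,0,80,0,78],[-400,20,-132,0,80,0,78],[-400,50,-132,0,80,0,78],[-400,50,-132,0,80,0,78]])

```text
time: 33.45
position: [0.4854, 0.1611, 0.1517]
tool_rot: [-0.074, 0.704, -0.703, 0.066]
ft_force: [-0.3, -0.1, -0.5]
grip_width: 0.0782
```

Run:
```python
from h import *
o,M=pose(); print(o["position"])
b=(.4583,.1974); j=-94.2
chain([[(*b,.10,j)]])
```

```text
[0.48537204 0.1611455  0.15166389]
--
[19, 52, -41] [0.0, 15.5, 0.7] rows 2
```

drive_tool(plan=[[19,52,-41,0,15.5,0.5,78],[19,52,-41,0,15.5,0.5,78],[19,52,-41,0,15.5,0.5,78],[19,52,-41,0,15.5,0.5,78],[19,52,-41,0,15.5,0.5,78]])

```text
time: 33.95
position: [0.4667, 0.1942, 0.1044]
tool_rot: [0.029, 0.707, -0.706, -0.022]
ft_force: [0.9, 0.1, 0.1]
grip_width: 0.0779
```

Run:
```python
from h import *
o,M=pose(); print(o["position"])
b=(.4583,.1974); j=-94.2
im=camera("wrist"); find(im,campose("wrist",o))
chain([[(*b,.012,j)]])
```

```text
[0.46670121 0.19415988 0.1043995 ]
blue x 459.8 y -68.8 mm yaw 12.4 iou 0.97 EDGE px [621. 191.]
blue x 449.3 y 328.6 mm yaw 17.9 iou 0.56  px [148. 235.]
maple x 457.8 y 196.6 mm yaw 175.7 iou 0.73  px [303. 238.]
half x 382.1 y 338.8 mm yaw 49.6 iou 0.21  px [152. 301.]
half x 360.0 y 65.1 mm yaw 119.7 iou 0.21  px [483. 301.]
maple x 315.3 y 8.7 mm yaw 78.2 iou 0.25  px [450. 354.]
--
[10, 93, -3] [0.1, 0.0, -0.7] rows 2
```

drive_tool(plan=[[9,50,-3,0,0,-0.5,78],[9,85,-3,0,0,-0.5,78],[9,93,-3,0,0,-0.5,78],[9,93,-3,0,0,-0.5,78],[9,93,-3,0,0,-0.5,30],[9,93,-3,0,0,-0.5,30],[9,93,-3,0,0,-0.5,30],[9,93,-3,0,0,-0.5,30],[9,93,-3,0,0,-0.5,30],[9,93,-3,0,0,-0.5,30]])

```text
time: 35.0
position: [0.4576, 0.1981, 0.0114]
tool_rot: [0.026, 0.707, -0.706, -0.025]
ft_force: [-0.2, -1.6, 6.9]
grip_width: 0.0474
```

drive_tool(plan=[[0,-50,0,0,0,0,30],[0,-100,0,0,0,0,30],[0,-150,0,0,0,0,30],[0,-180,0,0,0,0,30],[0,-180,0,0,0,0,30],[0,-180,0,0,0,0,30]])

```text
time: 35.6
position: [0.4567, 0.1981, 0.1907]
tool_rot: [0.026, 0.707, -0.706, -0.026]
ft_force: [-0.0, -0.2, -2.4]
grip_width: 0.0474
```

Run:
```python
from h import *
o,M=pose(); print(o["position"],o["grip_width"])
chain([[(.56,.03,.19,-40)],[(*W(.053,.19),1.3)]])
```

```text
[0.45673503 0.19808062 0.19074129] 0.04743584035092187
--
[-115, 1, 160] [0.1, -54.2, -0.0] rows 7
--
[79, 0, 159] [0.0, -41.3, 0.0] rows 5
```

drive_tool(plan=[[-115,0,160,0,-54.2,0,30],[-115,0,160,0,-54.2,0,30],[-115,0,160,0,-54.2,0,30],[-115,0,160,0,-54.2,0,30],[-115,0,160,0,-54.2,0,30],[-115,0,160,0,-54.2,0,30],[-115,0,160,0,-54.2,0,30]])

```text
time: 36.3
position: [0.5585, 0.0294, 0.1871]
tool_rot: [-0.302, 0.642, -0.639, 0.298]
ft_force: [-0.5, 0.4, -1.6]
grip_width: 0.0475
```

drive_tool(plan=[[79,0,159,0,-41.3,0,30],[79,0,159,0,-41.3,0,30],[79,0,159,0,-41.3,0,30],[79,0,159,0,-41.3,0,30],[79,0,159,0,-41.3,0,30],[79,40,159,0,-41.3,0,30],[79,65,159,0,-41.3,0,30],[79,65,159,0,-41.3,0,30],[79,65,159,0,-41.3,0,30],[79,65,159,0,-41.3,0,30]])

```text
time: 37.3
position: [0.6319, -0.1327, 0.1257]
tool_rot: [-0.505, 0.494, -0.494, 0.506]
ft_force: [0.2, -0.4, -1.4]
grip_width: 0.0477
```

Run:
```python
from h import *
o,M=pose(); print(o["position"],o["grip_width"],o["ft_force"])
im=camera("wrist"); cv2.imwrite("pics/w13.png",im); P=campose("wrist",o)
held(im,P,.103,o["position"][2]-.0114+.038,0)
print("course2 end top",proj([W(.103,.088)],P))
chain([[(*W(.053,.1005),1.3)]])
```

```text
[ 0.63194302 -0.13270239  0.12570513] 0.04769890696215711 [ 0.17232502 -0.42183742 -1.43176775]
expect end top [312.4 175.7] bottom [313.3 158.6]
edges col 294 [(134, -21), (135, -19), (146, 16), (147, 20), (156, -13), (157, -18), (158, -10), (172, 18), (173, 18)]
row 183 sides expected [[254.5, 181.5], [370.2, 184.0]] [(254, 25), (255, 39), (256, 32), (258, -11), (259, -17), (261, 13), (372, -13), (373, -31), (374, -40), (375, -27)]
course2 end top [[313.78961833 150.4335029 ]]
--
[0, 26, -2] [-0.1, 0.0, -0.0] rows 1
```

drive_tool(plan=[[0,20,-1,0,0,0,30],[0,25,-1,0,0,0,30],[0,25,-1,0,0,0,30],[0,25,-1,0,0,0,70],[0,25,-1,0,0,0,70],[0,25,-1,0,0,0,70],[0,-10,-1,0,0,0,70],[0,-60,-1,0,0,0,70],[0,-100,-1,0,0,0,70],[0,-100,-1,0,0,0,70]])

```text
time: 38.35
position: [0.6346, -0.1343, 0.2332]
tool_rot: [-0.503, 0.489, -0.499, 0.508]
ft_force: [0.8, -0.0, 0.2]
grip_width: 0.07
```

Run:
```python
from h import *
o,M=pose(); print(o["position"],o["grip_width"],o["q"].round(2))
im=camera("scene"); P=campose("scene")
c=[int(v) for v in proj([W(0,.09)],P)[0]]; k=5
big=cv2.resize(im[c[1]-50:c[1]+50,c[0]-70:c[0]+70],None,fx=k,fy=k,interpolation=cv2.INTER_CUBIC)
for y in(-.053,.053):
    w=W(y,0); p=proj(corners(w[0],w[1],np.radians(1.3),(.048,.1,.038),.088),P)[[1,3,7,5]]
    cv2.polylines(big,[((p-[c[0]-70,c[1]-50]+.5)*k).astype(np.int32)],True,(0,255,0),1)
cv2.imwrite("pics/c3.png",big)
chain([[(.5,.05,.3,90)]])
```

```text
[ 0.63464763 -0.13425214  0.23320435] 0.06995692842241148 [-0.38  0.54  1.37  0.    1.21 -0.4 ]
--
[-186, -72, -128] [-0.3, -88.7, 0.5] rows 11
```

View pics/c3.png

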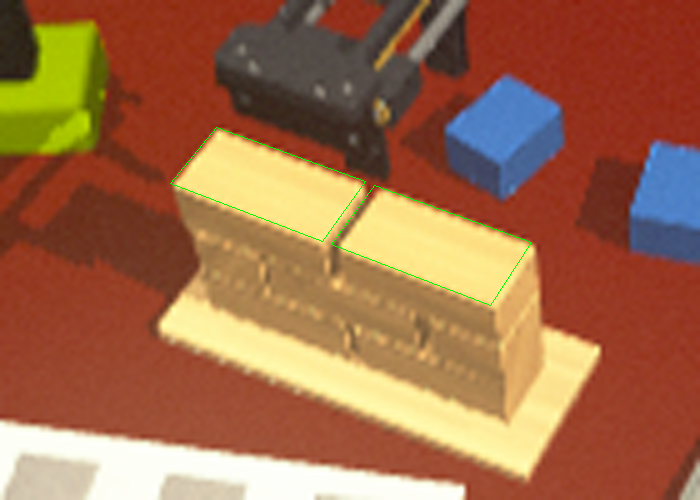

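The third course matches the modelled outlines with joints staggered. I'll go to an overview to measure the blues and the pads.

drive_tool(plan=[[-215,-117,-115,0,-85.5,0,70],[-215,-117,-115,0,-85.5,0,70],[-215,-117,-115,0,-85.5,0,70],[-215,-117,-115,0,-85.5,0,70],[-215,-117,-115,0,-85.5,0,70],[-215,-117,-115,0,-85.5,0,70],[-215,-117,-115,0,-85.5,0,70],[-215,-117,-115,0,-85.5,0,70],[-215,-117,-115,0,-85.5,0,70],[-215,-117,-115,0,-85.5,0,70]])

```text
time: 39.4
position: [0.5093, 0.0797, 0.341]
tool_rot: [-0.706, 0.019, -0.016, 0.707]
ft_force: [-0.5, 1.1, 0.6]
grip_width: 0.0699
```

drive_tool(plan=[[0,0,0,0,-3,0,70],[0,0,0,0,-3,0,70],[0,0,0,0,-3,0,70]])

```text
time: 39.7
position: [0.5098, 0.0795, 0.3415]
tool_rot: [-0.707, 0.002, -0.001, 0.708]
ft_force: [-0.8, 0.3, -0.0]
grip_width: 0.0702
```

Run:
```python
import re
s=open("h.py").read().replace("cv2.inRange(hsv,(100,110,40),(125,255,255))","cv2.inRange(hsv,(98,80,20),(130,255,255))"); open("h.py","w").write(s)
from h import *
o,M=pose(); print(o["position"],o["joint_velocities"].round(3))
im=camera("wrist"); cv2.imwrite("pics/w14.png",im); np.save("w14.npy",np.r_[o["position"],o["tool_rot"]]); P=campose("wrist",o)
find(im,P)
hsv=cv2.cvtColor(im,cv2.COLOR_BGR2HSV); m=cv2.inRange(hsv,(0,0,190),(60,70,255)); n,l,st,ce=cv2.connectedComponentsWithStats(m)
for i in range(1,n):
    if st[i,4]<400: continue
    c=unproj(ce[i],.004,P)[0]
    if not(.55<c[0]<.75 and 0<c[1]<.36): continue
    r,f=fit((l==i).astype(np.uint8)*255,P,(.07,.056,0),.004,c[0],c[1],np.radians([-5,5])); print("pad",ce[i].round(),r[:2].round(4),np.degrees(r[2]).round(1),round(f,2))
for d in mark_of("wrist","pad1"): print(round(d["conf"],2),np.round(d["location"]),unproj(d["location"],.004,P)[0].round(4))
```

```text
[0.50979753 0.0794955  0.34149179] [-0.    -0.004 -0.006  0.     0.001 -0.003]
blue x 452.0 y 323.4 mm yaw 6.8 iou 0.90  px [492. 111.]
blue x 462.3 y -64.5 mm yaw 12.6 iou 0.90  px [212. 119.]
blue x 461.3 y -190.6 mm yaw 172.2 iou 0.89  px [123. 120.]
pad [429. 228.] [0.6334 0.2594] 4.8 0.9
pad [377. 229.] [0.6353 0.1747] 2.2 0.87
pad [326. 233.] [0.6402 0.0928] 0.9 0.89
0.69 [426. 228.] [0.6335 0.2538 0.004 ]
0.62 [326. 232.] [0.6391 0.0937 0.004 ]
0.6 [377. 230.] [0.636  0.1747 0.004 ]
```

Run:
```python
from h import *
b=(.452,.3234)
chain([[(*b,.13,97)]])
```

```text
--
[-59, 212, 243] [-0.1, -7.2, -0.1] rows 7
```

drive_tool(plan=[[-59,150,243,0,-7,0,70],[-59,150,243,0,-7,0,70],[-59,150,243,0,-7,0,70],[-59,212,243,0,-7,0,70],[-59,212,243,0,-7,0,70],[-59,212,243,0,-7,0,70],[-59,212,243,0,-7,0,70],[-59,212,243,0,-7,0,70],[-59,212,243,0,-7,0,70],[-59,212,243,0,-7,0,70]])

```text
time: 40.8
position: [0.4535, 0.3225, 0.132]
tool_rot: [-0.705, -0.043, 0.041, 0.706]
ft_force: [-0.1, -0.1, 0.3]
grip_width: 0.07
```

```bash
cat >> h.py <<'E'
def close(kind,im,P,x,y):
    m=mask(im,kind); n,l,st,ce=cv2.connectedComponentsWithStats(m)
    for i in range(1,n):
        c=unproj(ce[i],.03,P)[0]
        if st[i,4]>300 and np.hypot(c[0]-x,c[1]-y)<.03:
            r,f=fit((l==i).astype(np.uint8)*255,P,DIM[kind],0,c[0],c[1],np.radians([-20,0,20,160])); print(kind,r[:2].round(4),np.degrees(r[2]).round(1),"iou",round(f,3),st[i].tolist())
            t=cv2.minAreaRect(np.argwhere(l==i)[:,::-1].astype(np.float32)); print(t)
E
python3 - <<'E'
from h import *
o,M=pose(); print(o["position"],o["grip_width"],o["q"].round(2)); im=camera("wrist"); cv2.imwrite("pics/w15.png",im)
close("blue",im,campose("wrist",o),.452,.3234)
chain([[(.452,.3234,.012,97)]])
E
```

```text
[0.4534776  0.32249215 0.13201636] 0.07001846718880449 [ 0.42  0.56  1.69  0.    0.89 -1.27]
blue [0.453  0.3233] 12.4 iou 0.921 [285, 152, 65, 84, 4741]
((317.18524169921875, 193.5939178466797), (80.29542541503906, 60.98747634887695), 85.91438293457031)
--
[-2, 120, 1] [-0.1, -0.3, 0.2] rows 3
```

drive_tool(plan=[[-1,50,1,0,-4,0,70],[-1,95,1,0,-4,0,70],[-1,120,1,0,-4,0,70],[-1,120,1,0,-4,0,70],[-1,120,1,0,-4,0,30],[-1,120,1,0,-4,0,30],[-1,120,1,0,-4,0,30],[-1,120,1,0,-4,0,30],[-1,120,1,0,-4,0,30],[-1,120,1,0,-4,0,30]], newtons=35)

```text
time: 41.85
position: [0.4522, 0.3243, 0.0125]
tool_rot: [-0.703, -0.068, 0.066, 0.705]
ft_force: [-0.0, -1.3, 8.3]
grip_width: 0.0474
```

drive_tool(plan=[[0,-50,0,0,0,0,30],[0,-100,0,0,0,0,30],[0,-100,0,0,0,0,30],[0,-100,0,0,0,0,30],[0,-100,0,0,0,0,30]])

```text
time: 42.35
position: [0.4499, 0.3234, 0.1101]
tool_rot: [-0.704, -0.066, 0.067, 0.704]
ft_force: [-0.6, -0.5, -1.2]
grip_width: 0.048
```

Run:
```python
from h import *
o,M=pose(); print(o["position"],o["grip_width"])
p=(.6329,.2575); j=92.3
chain([[(*p,.11,j)],[(*p,.03,j)],[(*p,.0175,j)]])
```

```text
[0.44994521 0.32336837 0.11006432] 0.04795439988994001
--
[167, 0, -99] [-0.0, 8.5, -0.1] rows 4
--
[0, 80, 0] [0.0, 0.0, 0.0] rows 2
--
[0, 12, 0] [0.0, 0.0, 0.0] rows 1
```

drive_tool(plan=[[167,0,-99,0,8.5,0,30],[167,0,-99,0,8.5,0,30],[167,0,-99,0,8.5,0,30],[167,0,-99,0,8.5,0,30],[167,40,-99,0,8.5,0,30],[167,75,-99,0,8.5,0,30],[167,75,-99,0,8.5,0,30],[167,75,-99,0,8.5,0,30],[167,75,-99,0,8.5,0,30]])

```text
time: 43.25
position: [0.6344, 0.2585, 0.0368]
tool_rot: [-0.706, -0.015, 0.014, 0.708]
ft_force: [0.2, -0.2, 1.3]
grip_width: 0.0475
```

Run:
```python
from h import *
o,M=pose(); print(o["position"],o["grip_width"],o["ft_force"])
p=(.6329,.2575); j=92.3
im=camera("wrist"); cv2.imwrite("pics/w16.png",im); np.save("w16.npy",np.r_[o["position"],o["tool_rot"]]); P=campose("wrist",o)
def quad(c): 
    return corners(c[0],c[1],np.radians(2.3),(.07,.056,0),.004)[[0,2,6,4]]
v=im.copy()
for c in((.6397,.0937),(.6363,.1756),(.6329,.2575)): cv2.polylines(v,[proj(quad(c),P).astype(np.int32)],True,(0,200,0),1)
cv2.imwrite("pics/w16v.png",v)
chain([[(*p,.0175,j),(*p,.14,j)]])
```

```text
[0.6344217  0.25852004 0.03682934] 0.04753565922460969 [ 0.16978922 -0.22118955  1.32748766]
--
[-2, 20, -1] [-0.1, 0.0, 0.2] rows 1
[-2, -102, -1] [-0.1, 0.0, 0.2] rows 3
```

View pics/w16v.png

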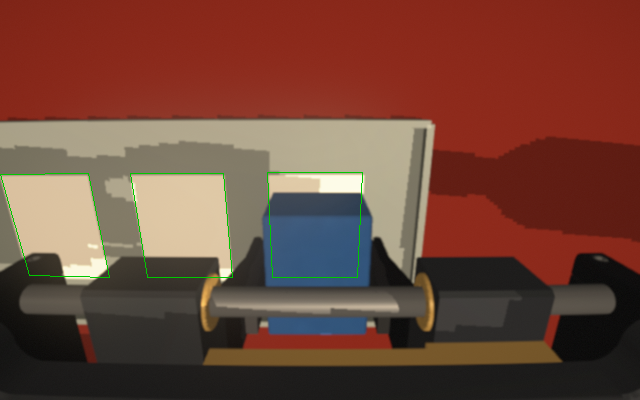

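The modelled pad outlines fit the real ones to about a pixel, and the held blue is centred on its pad's column. Releasing it.

drive_tool(plan=[[-2,18,-1,0,0,0,30],[-2,19,-1,0,0,0,30],[-2,19,-1,0,0,0,30],[-2,19,-1,0,0,0,62],[-2,19,-1,0,0,0,62],[-2,19,-1,0,0,0,62],[-2,-10,-1,0,0,0,62],[-2,-60,-1,0,0,0,62],[-2,-103,-1,0,0,0,62],[-2,-103,-1,0,0,0,62]])

```text
time: 44.3
position: [0.6369, 0.2581, 0.1468]
tool_rot: [-0.705, -0.02, 0.009, 0.708]
ft_force: [0.9, -0.2, 1.4]
grip_width: 0.0619
```

Run:
```python
from h import *
o,M=pose(); print(o["position"],o["grip_width"])
chain([[(.462,-.0645,.14,98)]])
```

```text
[0.63687146 0.25812506 0.14683533] 0.061853807910556585
--
[-188, 3, -315] [-0.2, -5.7, 0.9] rows 8
```

drive_tool(plan=[[-188,3,-315,0,-5.7,0.5,70],[-188,3,-315,0,-5.7,0.5,70],[-188,3,-315,0,-5.7,0.5,70],[-188,3,-315,0,-5.7,0.5,70],[-188,3,-315,0,-5.7,0.5,70],[-188,3,-315,0,-5.7,0.5,70],[-188,3,-315,0,-5.7,0.5,70],[-188,3,-315,0,-5.7,0.5,70],[-188,3,-315,0,-5.7,0.5,70],[-188,3,-315,0,-5.7,0.5,70]])

```text
time: 45.3
position: [0.4568, -0.0657, 0.1354]
tool_rot: [-0.705, -0.046, 0.052, 0.706]
ft_force: [0.0, 0.4, -0.3]
grip_width: 0.0698
```

Run:
```python
from h import *
o,M=pose(); print(o["position"],o["grip_width"],o["q"].round(2)); im=camera("wrist"); cv2.imwrite("pics/w17.png",im)
close("blue",im,campose("wrist",o),.462,-.0645)
chain([[(.462,-.0645,.012,100)]])
```

```text
[ 0.45677799 -0.06569349  0.13536784] 0.0697689591862633 [-0.38  0.46  1.91 -0.    0.78 -2.09]
blue [ 0.4636 -0.0643] 12.0 iou 0.919 [284, 161, 64, 82, 4564]
((315.6897277832031, 201.28250122070312), (78.9757308959961, 59.79300308227539), 86.09950256347656)
--
[6, 123, 0] [-0.1, -2.0, -0.5] rows 3
```

drive_tool(plan=[[6,50,1,0,-4,0,70],[6,95,1,0,-4,0,70],[6,123,1,0,-4,0,70],[6,123,1,0,-4,0,70],[6,123,1,0,-4,0,30],[6,123,1,0,-4,0,30],[6,123,1,0,-4,0,30],[6,123,1,0,-4,0,30],[6,123,1,0,-4,0,30],[6,123,1,0,-4,0,30]])

```text
time: 46.35
position: [0.4625, -0.064, 0.0138]
tool_rot: [0.703, 0.072, -0.076, -0.703]
ft_force: [0.2, 2.3, 7.7]
grip_width: 0.0479
```

drive_tool(plan=[[0,-50,0,0,0,0,30],[0,-100,0,0,0,0,30],[0,-100,0,0,0,0,30],[0,-100,0,0,0,0,30],[0,-100,0,0,0,0,30]])

```text
time: 46.85
position: [0.4612, -0.0634, 0.1119]
tool_rot: [-0.703, -0.07, 0.077, 0.704]
ft_force: [-0.0, 0.2, -0.9]
grip_width: 0.0477
```

Run:
```python
from h import *
o,M=pose(); print(o["position"],o["grip_width"])
p=(.6363,.1756); j=92.3
chain([[(*p,.11,j)],[(*p,.037,j)]])
```

```text
[ 0.46124831 -0.06342058  0.11189046] 0.04773852342842879
--
[221, 0, 197] [-0.1, 9.7, -0.6] rows 6
--
[0, 73, 0] [0.0, 0.0, 0.0] rows 2
```

drive_tool(plan=[[221,0,197,0,9.7,-0.5,30],[221,0,197,0,9.7,-0.5,30],[221,0,197,0,9.7,-0.5,30],[221,0,197,0,9.7,-0.5,30],[221,0,197,0,9.7,-0.5,30],[221,0,197,0,9.7,-0.5,30],[221,40,197,0,9.7,-0.5,30],[221,75,197,0,9.7,-0.5,30],[221,75,197,0,9.7,-0.5,30],[221,75,197,0,9.7,-0.5,30]])

```text
time: 47.85
position: [0.635, 0.1747, 0.0337]
tool_rot: [-0.707, -0.012, 0.016, 0.707]
ft_force: [0.6, -0.0, -0.4]
grip_width: 0.0474
```

Run:
```python
from h import *
o,M=pose(); print(o["position"],o["grip_width"],o["ft_force"])
p=(.6363,.1756); j=92.3
im=camera("wrist"); cv2.imwrite("pics/w18.png",im); P=campose("wrist",o)
t=M[:,0]; z=o["position"][2]-.0138
e=np.array([p[0],p[1],0])+np.array([np.cos(.04),np.sin(.04),0])*.031
print("expect far edge top/bottom",proj([e+[0,0,z+.038],e+[0,0,z]],P).round(1).tolist())
g=cv2.cvtColor(im,cv2.COLOR_BGR2HSV); print(np.argwhere(cv2.inRange(g,(98,80,20),(130,255,255))[:,310]>0).ravel()[:3], im[185:235:2,310,0].tolist())
chain([[(*p,.0175,j),(*p,.14,j)]])
```

```text
[0.63495298 0.17470629 0.0337224 ] 0.047417438118179674 [ 0.60200672 -0.03834018 -0.3882108 ]
expect far edge top/bottom [[318.2, 336.0], [317.9, 293.2]]
[193 194 195] [159, 158, 154, 107, 77, 78, 77, 78, 78, 78, 79, 78, 78, 80, 93, 111, 117, 117, 116, 117, 116, 115, 116, 115, 115]
--
[0, 18, 1] [-0.1, -0.0, -0.0] rows 1
[0, -104, 1] [-0.1, -0.0, -0.0] rows 3
```

drive_tool(plan=[[0,15,1,0,0,0,30],[0,17,1,0,0,0,30],[0,17,1,0,0,0,30],[0,17,1,0,0,0,62],[0,17,1,0,0,0,62],[0,17,1,0,0,0,62],[0,-10,1,0,0,0,62],[0,-60,1,0,0,0,62],[0,-100,1,0,0,0,62],[0,-100,1,0,0,0,62]])

```text
time: 48.9
position: [0.6415, 0.1765, 0.1432]
tool_rot: [-0.706, -0.019, 0.009, 0.708]
ft_force: [1.1, 0.3, 0.9]
grip_width: 0.0621
```

Run:
```python
from h import *
o,M=pose(); print(o["position"],o["grip_width"])
chain([[(.461,-.08,.14,90)],[(.461,-.1905,.14,78)]])
```

```text
[0.64150911 0.1765218  0.1431854 ] 0.06205102552719437
--
[-191, 0, -249] [-0.2, 2.3, 0.8] rows 7
--
[0, 0, -110] [0.0, 12.0, 0.0] rows 3
```

drive_tool(plan=[[-191,0,-249,0,2.3,0.5,70],[-191,0,-249,0,2.3,0.5,70],[-191,0,-249,0,2.3,0.5,70],[-191,0,-249,0,2.3,0.5,70],[-191,0,-249,0,2.3,0.5,70],[-191,0,-249,0,2.3,0.5,70],[-191,0,-249,0,2.3,0.5,70]])

```text
time: 49.6
position: [0.4526, -0.0829, 0.1351]
tool_rot: [-0.706, 0.006, 0.003, 0.708]
ft_force: [0.2, -0.0, -0.2]
grip_width: 0.07
```

drive_tool(plan=[[0,0,-110,0,12,0,70],[0,0,-110,0,12,0,70],[0,0,-110,0,12,0,70],[0,0,-110,0,12,0,70],[0,0,-110,0,12,0,70],[0,0,-110,0,12,0,70]])

```text
time: 50.2
position: [0.4554, -0.1885, 0.135]
tool_rot: [-0.703, 0.077, -0.069, 0.704]
ft_force: [0.9, 0.3, 0.3]
grip_width: 0.0697
```

Run:
```python
from h import *
o,M=pose(); print(o["position"],o["grip_width"],o["q"].round(2)); im=camera("wrist"); cv2.imwrite("pics/w19.png",im)
close("blue",im,campose("wrist",o),.461,-.1905)
chain([[(.461,-.1905,.012,78)]])
```

```text
[ 0.45536192 -0.18849035  0.13503416] 0.06965197277228591 [-0.62  0.49  1.84 -0.01  0.82 -1.98]
blue [ 0.4622 -0.1902] -11.9 iou 0.927 [286, 164, 60, 79, 4572]
((315.5, 203.0), (78.0, 59.0), 90.0)
--
[7, 123, -1] [-0.0, 0.1, -0.6] rows 3
```

Aligned with the third blue, so I'll grasp it.

drive_tool(plan=[[7,50,-1,0,0,-0.5,70],[7,95,-1,0,0,-0.5,70],[7,123,-1,0,0,-0.5,70],[7,123,-1,0,0,-0.5,70],[7,123,-1,0,0,-0.5,30],[7,123,-1,0,0,-0.5,30],[7,123,-1,0,0,-0.5,30],[7,123,-1,0,0,-0.5,30],[7,123,-1,0,0,-0.5,30],[7,123,-1,0,0,-0.5,30]])

```text
time: 51.25
position: [0.4623, -0.1932, 0.0139]
tool_rot: [0.704, -0.073, 0.075, -0.703]
ft_force: [0.7, 2.4, 6.9]
grip_width: 0.0478
```

drive_tool(plan=[[0,-50,0,0,0,0,30],[0,-100,0,0,0,0,30],[0,-100,0,0,0,0,30],[0,-100,0,0,0,0,30],[0,-100,0,0,0,0,30]])

```text
time: 51.75
position: [0.4606, -0.1923, 0.1118]
tool_rot: [-0.703, 0.074, -0.073, 0.703]
ft_force: [0.1, 0.4, -1.3]
grip_width: 0.0477
```

Run:
```python
from h import *
o,M=pose(); print(o["position"],o["grip_width"])
p=(.6397,.0937); j=92.3
chain([[(.47,.05,.12,j)],[(*p,.11,j),(*p,.037,j)]])
```

```text
[ 0.46055385 -0.19233753  0.11178377] 0.04765447290235518
--
[-41, -8, 239] [-0.0, -14.3, -0.1] rows 5
--
[171, 10, 37] [0.0, 0.0, 0.0] rows 4
[171, 83, 37] [0.0, 0.0, 0.0] rows 2
```

drive_tool(plan=[[-41,-8,239,0,-14.3,0,30],[-41,-8,239,0,-14.3,0,30],[-41,-8,239,0,-14.3,0,30],[-41,-8,239,0,-14.3,0,30],[-41,-8,239,0,-14.3,0,30],[-41,-8,239,0,-14.3,0,30]])

```text
time: 52.35
position: [0.4686, 0.0542, 0.1187]
tool_rot: [-0.706, -0.015, 0.018, 0.707]
ft_force: [0.1, -0.6, -0.9]
grip_width: 0.048
```

drive_tool(plan=[[171,5,37,0,0,0,30],[171,5,37,0,0,0,30],[171,5,37,0,0,0,30],[171,5,37,0,0,0,30],[171,50,37,0,0,0,30],[171,83,37,0,0,0,30],[171,83,37,0,0,0,30],[171,83,37,0,0,0,30],[171,83,37,0,0,0,30]])

```text
time: 53.25
position: [0.6415, 0.0926, 0.0383]
tool_rot: [0.707, 0.015, -0.013, -0.707]
ft_force: [0.0, 0.4, -0.9]
grip_width: 0.0477
```

Run:
```python
from h import *
o,M=pose(); print(o["position"],o["grip_width"],o["ft_force"])
p=(.6397,.0937); j=92.3
im=camera("wrist"); cv2.imwrite("pics/w20.png",im)
print(im[185:235:2,310,0].tolist())
chain([[(*p,.0175,j),(*p,.14,j)]])
```

```text
[0.64149844 0.092629   0.0383152 ] 0.04774752109636552 [ 0.03444788  0.35043805 -0.86041107]
[179, 179, 133, 89, 90, 89, 89, 89, 89, 90, 91, 90, 91, 101, 122, 132, 133, 133, 132, 132, 131, 130, 131, 131, 131]
--
[-2, 21, 1] [0.0, -0.0, 0.2] rows 1
[-2, -101, 1] [0.0, -0.0, 0.2] rows 3
```

drive_tool(plan=[[-2,18,1,0,0,0,30],[-2,20,1,0,0,0,30],[-2,20,1,0,0,0,30],[-2,20,1,0,0,0,62],[-2,20,1,0,0,0,62],[-2,20,1,0,0,0,62],[-2,-10,1,0,0,0,62],[-2,-60,1,0,0,0,62],[-2,-105,1,0,0,0,62],[-2,-105,1,0,0,0,62]])

```text
time: 54.3
position: [0.6435, 0.0943, 0.1498]
tool_rot: [0.707, 0.02, -0.009, -0.707]
ft_force: [0.6, -0.1, 1.1]
grip_width: 0.062
```

drive_tool(plan=[[-130,-200,0,0,0,0,62],[-130,-200,0,0,0,0,62],[-130,-200,0,0,0,0,62],[-130,-200,0,0,0,0,62],[-130,-200,0,0,0,0,62],[-130,-200,0,0,0,0,62],[-130,-200,0,0,0,0,62],[-130,-200,0,0,0,0,62]])

```text
time: 55.1
position: [0.5082, 0.089, 0.3407]
tool_rot: [0.707, 0.013, -0.015, -0.707]
ft_force: [0.2, 0.3, -0.9]
grip_width: 0.062
```

Run:
```python
from h import *
o,M=pose(); print(o["position"],o["ft_force"])
im=camera("wrist"); cv2.imwrite("pics/w21.png",im); P=campose("wrist",o)
a=np.radians(2.3)
for n,l,st,ce in [cv2.connectedComponentsWithStats(mask(im,"blue"))]:
    for i in range(1,n):
        if st[i,4]<300: continue
        c=unproj(ce[i],.03,P)[0]
        r,f=fit((l==i).astype(np.uint8)*255,P,DIM["blue"],.004,c[0],c[1],np.radians([-15,0,15])); print("blue",r[:2].round(4),np.degrees(r[2]).round(1),round(f,2),st[i].tolist())
s=camera("scene"); S=campose("scene"); v=s.copy()
for c in((.6397,.0937),(.6363,.1756),(.6329,.2575)):
    cv2.polylines(v,[proj(corners(c[0],c[1],a,DIM["blue"],.004)[[1,3,7,5]],S).astype(np.int32)],True,(0,255,0),1)
A=cv2.resize(im[80:270],(800,238)); B=cv2.resize(v[130:310,200:470],(540,360),interpolation=cv2.INTER_CUBIC)
d=camera("side"); C=cv2.resize(d[120:300,260:390],(260,360),interpolation=cv2.INTER_CUBIC)
cv2.imwrite("pics/final.png",np.vstack([A,np.hstack([B,C])]))
for c,n in(("scene","drill"),("scene","sanitiser"),("scene","pen_cup")): 
    q=mark_of(c,n)[:1]; print(n,[unproj(x["location"],0,S)[0].round(3).tolist() for x in q])
```

```text
[0.50817888 0.08904859 0.34071655] [ 0.17359362  0.267782   -0.88680882]
blue [0.6384 0.0955] 1.2 0.84 [302, 217, 31, 44, 1332]
blue [0.6343 0.2588] 8.4 0.85 [406, 217, 38, 45, 1538]
blue [0.6384 0.178 ] 6.6 0.74 [355, 218, 35, 44, 1228]
blue [0.8117 0.1583] 65.3 0.74 [327, 318, 49, 30, 1287]
drill [[0.573, -0.508, 0.0]]
sanitiser [[0.613, 0.5, 0.0]]
pen_cup [[0.764, 0.15, 0.0]]
```

View pics/final.png

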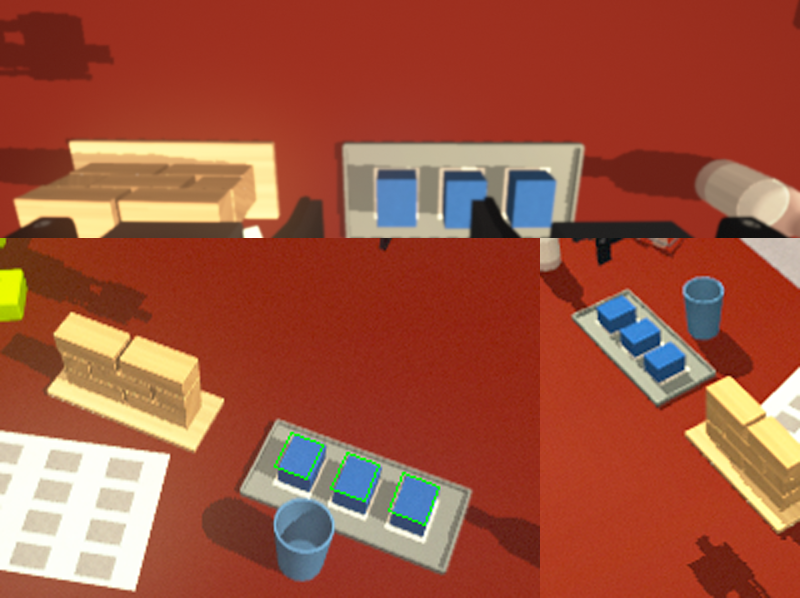

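All three views show the three-course wall, each blue on its own rectangle, and the bystanders in place. Handing in.

```bash
python3 -c "
from rig import *
print(hand_in())"
```

```text
the job is handed in; nothing more can be done
None
```

The riser is finished and handed in, at about 55 s on the robot's clock. The second course is half, maple, half, and two maple blocks lie over it as the third. All three blue blocks lie lengthwise on their own white rectangles in the tray.

**One thing went wrong on the way:** the grip slackened once while holding the left half block, which shifted and tipped in the jaws. I set it down on free desk, checked that it lay flat on its right face, regrasped it and placed it normally.

**Last checks:**
- **Wall:** in the scene picture each course lay within about 1–2 pixels of where I expected it, with thin, staggered joints. The wrist camera put the held blocks within about 2 mm of their places just before release.
- **Blue blocks:** the final fit put all three within about 3 mm of the rectangle centres. The overview was coarse and a finger hid part of the middle block, so the angles scattered from 1° to 8° against the tray's 2.3°. The worst is 6.1°, inside the 8.6° limit; the gripper's own angle at each release was within about 0.5° of the tray's.
- **Drill, bottle and cup:** the network found them within about 12 mm of their first readings, which is about its own scatter. I saw no sign that they had moved.

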